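Unstack the printed tubes onto their own cradles and chock the fat one

TASK

Take the stack of three printed tubes apart: first lift the fat tube off the top, lay it in the middle of the flat bed against its stop posts, and set the wooden chock close beside it on the open side so that it cannot roll out. Only then lay the long slim tube centred in the long V-cradle and the short slim tube centred in the short V-cradle. Set the tubes down gently, do not let any of them fall to the bench, and leave the jar, screwdriver, tape roll and hammer where they are.

Things in the scene. Friction and masses are not known exactly. Their poses are not given: they have to be found in the camera images.
- fat_tube: Fat off-white printed tube, 60 mm diameter, 100 mm long, two black tape bands, 0.26 kg. Origin at its centre, x axis along it (roll is arbitrary). It lies level on the two slim tubes, its centre 76 mm above the bench. The slim tubes reach up to 61 mm, right under where fingers come down beside it: keep fingertips less than 13 mm below its centre when gripping.
- long_tube: Long slim off-white printed tube, 32 mm diameter, 200 mm long, 0.18 kg, in one of the rack's two grooves under the fat tube. Origin at its centre, 45 mm above the bench at the start; x axis along it (roll is arbitrary). 36 mm free between the two slim tubes; no support within 35 mm of mid-length, so grip it there.
- short_tube: Short slim off-white printed tube, 32 mm diameter, 130 mm long, 0.12 kg, in the rack's other groove. Origin at its centre, 45 mm above the bench at the start; x axis along it (roll is arbitrary). Grip it like the long one.
- chock: Dark wooden ridge-shaped block, 44 mm high, 0.06 kg, on the bench beyond the cradles. Origin at its centre, 22 mm above its foot, z up. Two flat upright ends 30 mm apart along x (grip here); sloping sides along y, 48 mm wide at the foot, 24 at the top. On the bed, x parallel to the bed's x, it touches the fat tube with its centre at the bed's y = -25 mm; leave a gap of at most 10 mm (y = -35 mm).
- rack: Where the stack stands: fixed pale board 110 x 125 x 10 mm with two parallel V-grooves (pairs of plywood V supports) for the slim tubes. Origin at the centre of its underside on the bench; x along the grooves, which lie at y = +34 and -34 mm.
- bed: The fat tube's place: fixed pale board 110 (x) x 134 (y) x 10 mm, origin at the centre of its underside on the bench, z up. Two stop posts at x = +-40 mm, 18 mm wide, 34 mm high, inner faces at y = +54 mm; a 3 mm high lath along x at y = +2 to +7 mm. The fat tube lies along x between them, centre at x 0, y +22, z 40 mm. The chock goes on the bare -y side near x = 0, centre at z 32 mm.
- long_cradle: The long slim tube's place: fixed pale board 165 (x) x 60 (y) x 10 mm with two plywood 90 degree V supports, 14 mm thick, at x = +-70 mm, tops 41 mm above the bench. Origin at the centre of its underside on the bench. The tube lies along x, centre at x 0, y 0, z 45 mm.
- short_cradle: The short slim tube's place: like the long cradle, but the board is 100 x 60 x 10 mm and the V supports stand at x = +-40 mm. Fixed. Origin at the centre of its underside on the bench. The tube lies along x, centre at x 0, y 0, z 45 mm.
Mind the look-alikes: they are no part of the job. Of the things that look like the chock, take the one that is nearest to the robot's base at the start. Leave any turquoise look-alike of the short_tube alone.

How it is judged:
By the outcome, as a careful person would: the job done as asked, in the order asked, and still so for the second after the job is handed in, with the robot touching nothing.
It also fails if it takes over 125 s, if anything falls off the work surface, if the arm or the gripper's body presses on something with over 40 N, if the wrist force passes 120 N, or if a joint passes its speed limit or range.

ROBOT

A 7-joint arm with a two-finger parallel gripper is mounted at the origin on the work surface. World frame = base frame: x ahead of the robot, y to its left, z up, the work surface at z = 0. Lengths are in m, angles in rad, forces in N, time in s.
With the tool pointing down it reaches from about 0.4 to 0.85 m from the base axis. Payload 4.5 kg.
Tool frame: the origin (TCP) lies at the very end of the fingers, on their centre line; the grasp point (between the pads) lies bot.hold_point_z behind it (bot.hold_point_z is the distance from the TCP to the grasp point, in m); y points along the fingers, x is the direction in which the jaws open and shut, and the axes are right-handed (so a half turn about y gives the same grasp; the last joint's range is limited). The gripper opens to 88 mm and grips with 3 to 60 N. Pads are 18 mm wide; open, the fingers measure 123 mm over their backs; the gripper's body (75 mm by 187 mm) begins 45 mm behind the grasp point.
Start: joints at [1.215, 0.689, -0.195, 1.565, 0.157, 0.902, -0.215], TCP at [0.238, -0.578, 0.239] pointing down, gripper open.
Joint ranges: [-3.01, 3.01], [-0.46, 2.08], [-1.47, 1.51], [0.13, 2.56], [-1, 4.14], [0.04, 2.09], [-2.66, 2.66]. Speed limits (rad/s): [2.57, 2.57, 3.14, 3.14, 3.14, 3.14, 3.14].

INTERFACE

Orientations are given as a unit quaternion [w, x, y, z].
In Python, from bench import telemetry, capture, calibration, ticket, spotter, bot gives the robot as it stands.
- The arm moves only by the shell command python3 -m creep 'ROWS' [OPENING]. ROWS is JSON, a list of rows, each an object of numbers: "dx", "dy", "dz": the shift along the tool's x, y, z in mm; "ax", "ay", "az": the turn, a rotation vector about the tool's x, y, z in degrees. In form: [{"dx": .., "dy": .., "dz": .., "ax": .., "ay": .., "az": ..}, ...]. A call has exactly 10 rows; each row shifts and turns the commanded pose from where the row before left it, along the tool's axes as they then stand; what a row does not reach is not made up. A row lasts 1/12 s, in which the tool goes at most 41.7 mm and 7.16 degrees, less where a joint would pass 70% of its speed; a pose out of reach is approached as far as the arm can. A call with a gripper value outside its range is refused whole. OPENING is the finger opening in mm, from 0 to 88.1, set as the call begins (- or left out, the last holds). The fingers move at their own pace and stop on an object; the grip force is fixed at half the most. Time passes only in rows, so rows that do not move let the fingers close, or fill a call up. It gives the time, the measured TCP pose, the force and the opening at its end, in the units of the state.
- telemetry.get_obs(): the state, without advancing time (a new reading comes with each control period).
- capture(name): name is "side" or "top"; returns (picture, depth): 420x560x3 uint8, blue, green, red; 420x560 float32, m along the optical axis (not along the pixel's ray), 0 where there is no reading.
- calibration(name): a dict with "mtx" (3x3 intrinsics, pixels), "extrinsics" (4x4, takes a point from world to camera coordinates). Camera axes: x right, y down, z forward; pixel columns grow to the right and rows downward; lengths in m; the calibration is good to about 2 mm. A picture is of the moment at which its call begins. calibration takes no time and is no camera call.
- ticket.close_job(): hands the job in, once; it reports no verdict.
Trained networks look in the newest picture that a camera, given by its name, has taken for a name from the list of things; names that differ only in an ending like _2 or _b are one class to them, and where a whole thing is asked for, a point or a joint stands for the part that bears it (a point fixed in the world has none). Each returns a list of dicts, best first, with "conf" (0 to 1); they miss things now and then, are a little off and sometimes report something else, mostly with a low value. They report only what shows in the picture. A call takes as long as a camera call. They do not tell look-alikes from the thing itself.
- spotter.boxes_of(thing, camera): "centre" ([row, column] in pixels, amid what is visible of it).
- spotter.landmark_of(thing, camera): "centre" ([row, column] in pixels: a listed point, or the origin of a listed thing).
The state is a dict: "clock": time; "joint_pos": joint angles; "joint_vel": joint speeds; "tau": joint torques, N m; "position": TCP position; "tcp_rot": TCP orientation; "contact_force": force on the tool from outside, world axes, zero at the start; "torque": the same for the moment, N m; "gripper_width": opening from 0.0 (shut) to 1.0 (fully open).
Only numpy, scipy, OpenCV 4.12 (cv2) and the standard library are available. Lean on these libraries where they do the work, as an engineer would, in place of code of your own. Each camera call takes 0.05 s, during which the arm holds its last target.

## Working session

There is one attempt and no reset: what is moved stays moved. The work goes in short steps, Python scripts to look and compute and a shell command to move; the robot and the scene stay as the last step left them, time stands still between calls to the robot, and variables do not carry over. Pictures are saved under pics/ and viewed, and the job is handed in when it is done.

```bash
ls -la; mkdir -p pics; python3 - <<'E'
from bench import telemetry, capture, calibration, ticket, spotter, bot
import cv2
print(telemetry.get_obs()); print(bot.hold_point_z)
for n in ("top","side"):
    p,d=capture(n); cv2.imwrite(f"pics/{n}0.png",p); c=calibration(n); print(c)
E
```

```text
total 12
drwxr-xr-x  3 agent agent 4096 Dec  6 22:16 .
drwxr-xr-x 23 root  root  4096 Dec  6 22:16 ..
drwxr-xr-x  2 agent agent 4096 Dec  6 22:16 pics
{'clock': 0.0, 'joint_pos': array([ 1.21482105,  0.68997113, -0.19450139,  1.56635925,  0.15732428,
        0.90249211, -0.2150599 ]), 'joint_vel': array([ 0.00050522, -0.00055792,  0.00095127,  0.00120754, -0.00166135,
        0.00090465, -0.00074336]), 'tau': array([ 3.45902317e-04, -5.27555180e+01, -1.26678117e+00, -1.53426290e+01,
       -5.26854373e-02,  6.60882986e-03,  1.52111311e-04]), 'position': array([ 0.23718712, -0.57755547,  0.23791369]), 'tcp_rot': array([ 0.58770129, -0.58707581,  0.39423672, -0.39309872]), 'contact_force': array([ 0.4991379 ,  0.32079341, -0.68873281]), 'torque': array([-0.01016147,  0.01221193, -0.00556221]), 'gripper_width': 1.0033912945645}
0.0187
{'mtx': array([[479.88891627,   0.        , 282.00817322],
       [  0.        , 479.88891627, 204.91680804],
       [  0.        ,   0.        ,   1.        ]]), 'extrinsics': array([[ 0.02337246, -0.99926658,  0.03033205, -0.00561549],
       [-0.98540175, -0.02814473, -0.16790256,  0.54245159],
       [ 0.1686331 , -0.02596496, -0.98533684,  0.89898488],
       [ 0.        ,  0.        ,  0.        ,  1.        ]])}
{'mtx': array([[398.75510932,   0.        , 280.32024764],
       [  0.        , 398.75510932, 207.97161944],
       [  0.        ,   0.        ,   1.        ]]), 'extrinsics': array([[-9.45058439e-01, -3.26900742e-01, -6.71649872e-04,
         5.10380695e-01],
       [-2.15071427e-01,  6.23308543e-01, -7.51818290e-01,
         1.36806035e-01],
       [ 2.46188602e-01, -7.10367767e-01, -6.59370008e-01,
         8.99552341e-01],
       [ 0.00000000e+00,  0.00000000e+00,  0.00000000e+00,
         1.00000000e+00]])}
```

View pics/top0.png

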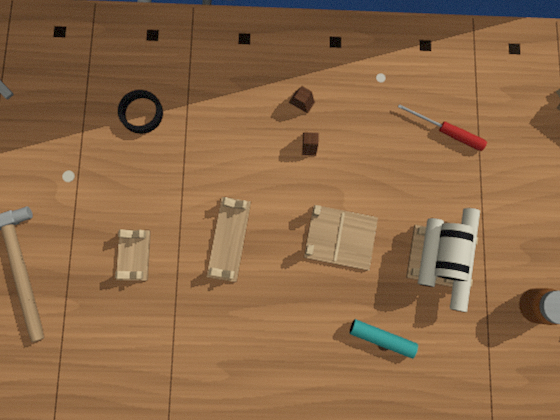

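View pics/side0.png

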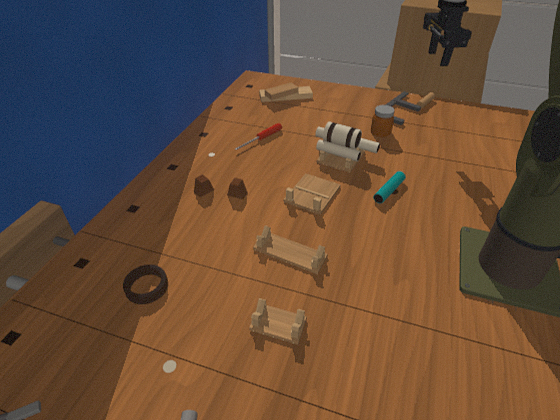

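```bash
cat > h.py <<'E'
import numpy as np, cv2
from bench import telemetry, capture, calibration, ticket, spotter, bot
def cloud(n,d):
    c=calibration(n);K=c["mtx"];E=c["extrinsics"]
    v,u=np.indices(d.shape)
    P=np.stack([(u-K[0,2])*d/K[0,0],(v-K[1,2])*d/K[1,1],d],-1)
    W=(P-E[:3,3])@E[:3,:3]
    W[d<=0]=np.nan
    return W
def proj(n,p):
    c=calibration(n);q=c["extrinsics"][:3,:3]@np.asarray(p,float)+c["extrinsics"][:3,3];q=c["mtx"]@q
    return q[1]/q[2],q[0]/q[2]
def rect(W,m):
    p=(W[m][:,:2]*1000).astype(np.float32)
    (c,s,a)=cv2.minAreaRect(p); return np.round(c,1),np.round(s,1),round(a,1),len(p)
def R():
    from scipy.spatial.transform import Rotation as Ro
    o=telemetry.get_obs();q=o["tcp_rot"];return o,Ro.from_quat(q[[1,2,3,0]]).as_matrix()
E
python3 - <<'E'
from h import *
p,d=capture("top");W=cloud("top",d);np.save("W0.npy",W)
z=W[...,2]
print("bench z",np.nanmedian(z[330:400,150:300]))
def box(r0,r1,c0,c1,a,b):
    m=np.zeros(z.shape,bool);m[r0:r1,c0:c1]=True
    m&=(z>a)&(z<b);return m
for nm,a in dict(fat=(205,315,395,490,.08,.12),slim=(205,315,395,490,.05,.066),rackb=(215,300,395,490,.004,.016),
 bed=(195,280,295,390,.006,.013),bedall=(195,280,295,390,.006,.05),posts=(195,280,295,390,.028,.04),lath=(195,280,295,390,.0115,.02),
 longb=(185,290,195,260,.005,.015),longV=(185,290,195,260,.035,.046),
 shb=(220,290,105,160,.005,.015),shV=(220,290,105,160,.035,.046),
 chockN=(125,165,290,330,.038,.05),chockNall=(125,165,290,330,.005,.05),chockF=(80,120,280,325,.038,.05)).items():
    m=box(*a); print(nm,rect(W,m),"zmed",np.nanmedian(z[m]),"max",np.nanmax(z[m]))
print(z[230:250:4,345:370:5])
# slim comps
m=box(200,320,395,490,.035,.066).astype(np.uint8)
n,l,s,c=cv2.connectedComponentsWithStats(m)
for i in range(1,n):
    if s[i,4]>50: print(i,s[i],rect(W,l==i))
E
```

```text
bench z 0.00037829425976275974
fat (array([ 457. , -318.7]), array([ 59.7, 100.9]), 80.9, 1735) zmed 0.10146786148842556 max 0.11044492826426158
slim (array([ 452.1, -317.9]), array([ 98.8, 200.1]), 79.9, 1815) zmed 0.058395288761882956 max 0.0659955203717963
rackb (array([ 452.2, -321.5]), array([193.3, 165.9]), 89.3, 648) zmed 0.00973548640990133 max 0.01564597455132459
bed (array([ 489.1, -103.3]), array([157.2, 110.3]), 80.4, 3169) zmed 0.009892483052462405 max 0.01299082572524801
bedall (array([ 489.1, -103.3]), array([157.2, 110.3]), 80.4, 3495) zmed 0.010107796414854205 max 0.04749981438382309
posts (array([492.4, -53.1]), array([10. , 87.6]), 80.9, 11) zmed 0.034879407637352096 max 0.03980480623567932
lath (array([ 487.1, -114.3]), array([132.9, 108.3]), 80.1, 684) zmed 0.012359616923076924 max 0.01758122435559837
longb (array([486.7, 113.4]), array([104.5, 186. ]), 86.9, 2047) zmed 0.009982935508077662 max 0.014728222108753686
longV (array([478.1, 112.7]), array([ 47.7, 153.7]), 82.0, 167) zmed 0.037677724174172623 max 0.04459307479223649
shb (array([437.9, 299.1]), array([1
[... 293 characters left out ...]
308
chockNall (array([681.1, -57.7]), array([50.1, 45. ]), 88.6, 348) zmed 0.0404383263644065 max 0.04851553135401308
chockF (array([776.2, -30. ]), array([27.3, 31.1]), 60.3, 186) zmed 0.043148756425834614 max 0.0471964202355944
[[0.0091213  0.00812085 0.01003521 0.0105082  0.01123012]
 [0.01034221 0.01089268 0.00984891 0.00918181 0.01050995]
 [0.0106712  0.01294506 0.00898407 0.00874386 0.00893171]
 [0.01234866 0.01097116 0.00614031 0.01164568 0.01126057]
 [0.01333732 0.01120438 0.00950158 0.00808193 0.00879663]]
1 [ 446  208   34  104 1031] (array([ 445.7, -351.6]), array([ 56.9, 200.4]), 72.7, 1031)
2 [ 414  218   30   69 1114] (array([ 458.4, -283.5]), array([ 45.4, 130.8]), 80.6, 1114)
```

```bash
python3 - <<'E'
from h import *
a=cv2.imread("pics/top0.png");b=cv2.imread("pics/side0.png")
x=cv2.resize(a[70:180,260:360],None,fx=4,fy=4,interpolation=cv2.INTER_CUBIC)
y=cv2.resize(b[155:265,185:285],None,fx=4,fy=4,interpolation=cv2.INTER_CUBIC)
cv2.imwrite("pics/chock_crop.png",np.hstack([x,y]))
cv2.imwrite("pics/rack_crop.png",cv2.resize(a[195:325,390:500],None,fx=4.5,fy=4.5,interpolation=cv2.INTER_CUBIC))
from scipy.optimize import minimize
W=np.load("W0.npy");z=W[...,2]
def fit(r,c0,L,B,zr,mar=6,w=1):
    m=np.zeros(z.shape,bool);m[r[0]:r[1],r[2]:r[3]]=True
    m&=(z>zr[0])&(z<zr[1]);P=W[m][:,:2]*1000
    def sc(v):
        t=np.radians(v[2]);q=(P-v[:2])@np.array([[np.cos(t),-np.sin(t)],[np.sin(t),np.cos(t)]])
        s=lambda x,h:1/(1+np.exp((np.abs(x)-h)/1.2))
        i=s(q[:,0],L/2)*s(q[:,1],B/2);
        o=s(q[:,0],L/2+mar)*s(q[:,1],B/2+mar)
        return -(i-(o-i)).sum()
    best=min((minimize(sc,[c0[0]+dx,c0[1]+dy,c0[2]+dt],method="Nelder-Mead",options=dict(initial_simplex=None,xatol=.02,fatol=.01)) for dx in(-3,3) for dy in(-3,3) for dt in(-2,2)),key=lambda s:s.fun)
    return np.round(best.x,1),round(best.fun),len(P)
print("bed",fit((190,285,290,395),(489,-103,-9.6),110,134,(.004,.016)))
print("long",fit((185,290,195,260),(478,113,-8),165,60,(.004,.016)))
print("short",fit((220,290,105,160),(441,301,0),100,60,(.004,.016)))
print("fat",fit((205,315,395,490),(457,-318,-9),100,58,(.078,.12)))
print("longt",fit((200,320,440,495),(446,-351,-9),200,32,(.046,.066)))
print("shortt",fit((200,320,395,450),(458,-283,-9),130,32,(.046,.066)))
print("chock",fit((125,165,290,330),(681,-47,0),30,24,(.039,.049)),fit((125,165,290,330),(681,-47,90),30,24,(.039,.049)))
print("chockfoot",fit((125,165,290,330),(681,-47,0),30,48,(.004,.049)),fit((125,165,290,330),(681,-47,90),30,48,(.004,.049)))
E
```

```text
bed (array([ 486.7, -114.5,   -9.4]), -3204, 3469)
long (array([476.7, 112.7,  -8. ]), -1870, 2090)
short (array([438.6, 300.7,   1. ]), -1043, 1178)
fat (array([ 456.6, -316. ,  -10. ]), -1608, 1758)
longt (array([ 446. , -350.6,  -10.2]), -855, 991)
shortt (array([ 458.3, -281.8,   -9.2]), -924, 990)
chock (array([682.2, -48.4,   2.1]), -106, 188) (array([682.4, -47.2,  90. ]), -127, 188)
chockfoot (array([679.1, -46.8, -87.3]), -298, 358) (array([679.1, -46.8,  92.7]), -298, 358)
```

View pics/chock_crop.png

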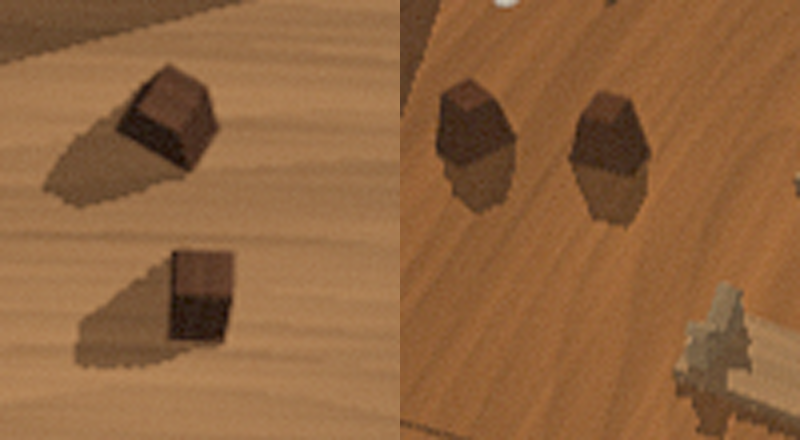

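View pics/rack_crop.png

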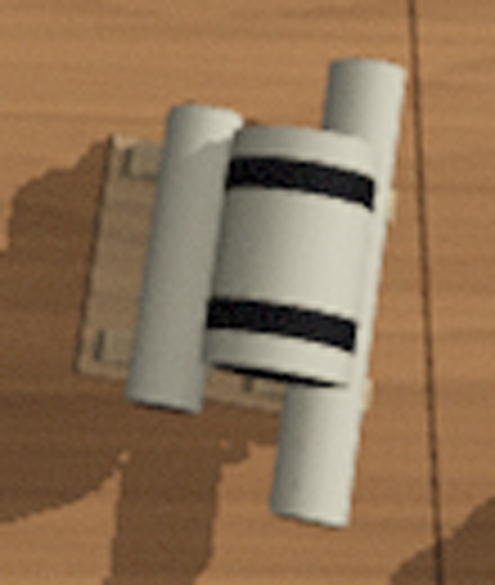

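```bash
cat > cyl.py <<'E'
from h import *
from scipy.optimize import least_squares
def cyl(W,c0,yaw,r,L,zc,tol=.006,zmin=None):
    """fit axis (x,y,z,yaw) of level cylinder, known r; then axial centre by extents"""
    v=np.array([c0[0],c0[1],zc,np.radians(yaw)]);P0=W.reshape(-1,3);P0=P0[np.isfinite(P0).all(1)]
    for it in range(4):
        a=np.array([np.cos(v[3]),np.sin(v[3]),0]);n=np.array([-a[1],a[0],0])
        q=P0-v[:3];s=q@a;l=q@n;h=q[:,2]
        m=(np.abs(s)<L/2+.01)&(np.abs(np.hypot(l,h)-r)<tol)&(h>(0.0 if zmin is None else zmin))
        P=P0[m];s=s[m]
        lo,hi=np.percentile(s,[.5,99.5])
        mid=(lo+hi)/2
        def f(w):
            a=np.array([np.cos(w[2]),np.sin(w[2]),0]);n=np.array([-a[1],a[0],0]);q=P-(v[:3]+w[0]*n+[0,0,w[1]])
            return (np.hypot(q@n,q[:,2])-r)*1000
        o=least_squares(f,[0,0,v[3]],loss="soft_l1")
        v[:3]+=o.x[0]*n+[0,0,o.x[1]]+mid*a; v[3]=o.x[2]
    return np.round(v[:3]*1000,1),round(np.degrees(v[3]),1),"len",round((hi-lo)*1000,1),"n",len(P),"rms",round(np.sqrt(np.mean(f([0,0,v[3]])**2)),2)
E
python3 - <<'E'
from cyl import *
for n in("top","side"):
    if n=="top": W=np.load("W0.npy")
    else: W=cloud(n,capture(n)[1])
    print(n)
    print("fat",cyl(W,(.457,-.317),-9.5,.03,.1,.076))
    print("long",cyl(W,(.446,-.351),-9.5,.016,.2,.045))
    print("short",cyl(W,(.458,-.282),-9.5,.016,.13,.045))
o,M=R();print(M.round(3))
# bed & cradle predicted corners overlay
img=cv2.imread("pics/top0.png");img=cv2.resize(img,None,fx=1,fy=1)
def poly(cam,img,pts,col,s,off):
    q=np.array([[(u-off[1])*s,(v-off[0])*s] for v,u in (proj(cam,p) for p in pts)]);cv2.polylines(img,[np.round(q).astype(int)],True,col,1)
def rectp(x,y,t,L,B,z,ox=0,oy=0):
    t=np.radians(t);c,s_=np.cos(t),np.sin(t)
    return [[(x+c*(a*L/2+ox)-s_*(b*B/2+oy))/1000,(y+s_*(a*L/2+ox)+c*(b*B/2+oy))/1000,z/1000] for a,b in((1,1),(1,-1),(-1,-1),(-1,1))]
s=3;off=(190,100)
big=cv2.resize(img[190:290,100:365],None,fx=s,fy=s,interpolation=cv2.INTER_CUBIC)
b=(486.7,-114.5,-9.4)
poly("top",big,rectp(*b,110,134,10),(0,255,0),s,off)
for ox in(40,-40): poly("top",big,rectp(*b,18,13,34,ox,60.5),(0,0,255),s,off)
poly("top",big,rectp(*b,110,5,13,0,4.5),(255,0,0),s,off)
l=(476.7,112.7,-8)
poly("top",big,rectp(*l,165,60,10),(0,255,0),s,off)
for ox in(70,-70): poly("top",big,rectp(*l,14,50,41,ox,0),(0,0,255),s,off)
l=(438.6,300.7,1)
poly("top",big,rectp(*l,100,60,10),(0,255,0),s,off)
for ox in(40,-40): poly("top",big,rectp(*l,14,50,41,ox,0),(0,0,255),s,off)
cv2.imwrite("pics/ov0.png",big)
E
```

```text
top
fat (array([ 456.9, -319.4,   75.6]), np.float64(-10.0), 'len', np.float64(99.2), 'n', 1768, 'rms', np.float64(1.43))
long (array([ 446. , -352.1,   44.5]), np.float64(-10.1), 'len', np.float64(198.8), 'n', 961, 'rms', np.float64(1.43))
short (array([ 457.8, -285.4,   44.7]), np.float64(-10.0), 'len', np.float64(129.5), 'n', 1001, 'rms', np.float64(1.56))
side
fat (array([ 455.6, -318.9,   76.7]), np.float64(-10.4), 'len', np.float64(99.6), 'n', 533, 'rms', np.float64(1.85))
long (array([ 444.6, -351.5,   45.7]), np.float64(-10.1), 'len', np.float64(198.7), 'n', 216, 'rms', np.float64(2.04))
short (array([ 456.9, -285.6,   46.4]), np.float64(-10.1), 'len', np.float64(129.5), 'n', 421, 'rms', np.float64(2.12))
[[ 0.38  -0.     0.925]
 [-0.925  0.001  0.38 ]
 [-0.001 -1.    -0.   ]]
```

View pics/ov0.png

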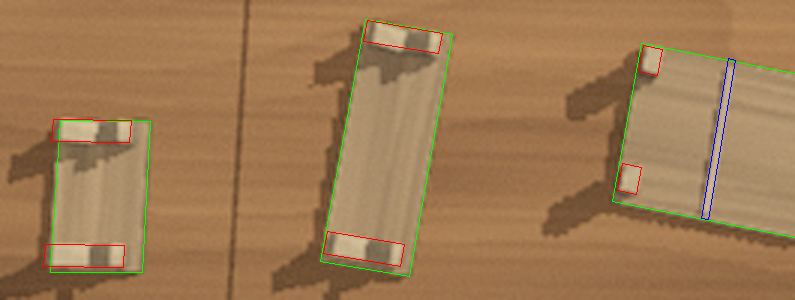

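```bash
cat > plan.py <<'E'
from h import *
import sys
def plan(x,y,z,yaw):
    o,M=R();cy=np.degrees(np.arctan2(M[1,0],M[0,0]));d=np.array([x,y,z])-o["position"]*1000
    turn=-((yaw-cy+180)%360-180);t=np.radians(yaw)
    tx=np.array([np.cos(t),np.sin(t),0]);tz=np.array([-np.sin(t),np.cos(t),0])
    print("t %.2f pos"%o["clock"],(o["position"]*1000).round(1),"yaw %.1f tilt %.2f %.2f"%(cy,M[0,1],M[1,1]),"F",o["contact_force"].round(1),"w %.1f"%(o["gripper_width"]*88.1))
    print("after turn ay=%.1f: dx=%.1f dy=%.1f dz=%.1f"%(turn,d@tx,-d[2],d@tz))
plan(*map(float,sys.argv[1:]))
E
python3 -m creep '[{"ay":3.2},{"ay":3.2},{"ay":3.2},{"ay":3.2},{"ay":3.2},{"ay":3.2},{"ay":3.2},{"ay":3.2},{"ay":3.2},{"ay":3.2}]' 88
python3 plan.py 456.5 -319.2 180 -100
```

```text
t 0.20 pos [ 237.3 -577.8  238.3] yaw -67.7 tilt -0.00 0.00 F [ 0.2 -0.2  0.2] w 88.5
after turn ay=32.3: dx=-292.7 dy=58.3 dz=170.9invalid input at $[0]: expected keys dx, dy, dz, ax, ay, az
```

```bash

python3 -m creep '[{"dx":0,"dy":0,"dz":0,"ax":0,"ay":4,"az":0},{"dx":0,"dy":0,"dz":0,"ax":0,"ay":4,"az":0},{"dx":0,"dy":0,"dz":0,"ax":0,"ay":4,"az":0},{"dx":0,"dy":0,"dz":0,"ax":0,"ay":4,"az":0},{"dx":0,"dy":0,"dz":0,"ax":0,"ay":4,"az":0},{"dx":0,"dy":0,"dz":0,"ax":0,"ay":4,"az":0},{"dx":0,"dy":0,"dz":0,"ax":0,"ay":4,"az":0},{"dx":0,"dy":0,"dz":0,"ax":0,"ay":4,"az":0},{"dx":0,"dy":0,"dz":0,"ax":0,"ay":0.3,"az":0},{"dx":0,"dy":0,"dz":0,"ax":0,"ay":0,"az":0}]' 88
python3 plan.py 456.5 -319.2 180 -100
```

```text
clock: 1.03
position: [0.2376, -0.578, 0.2386]
tcp_rot: [0.455, -0.455, 0.541, -0.541]
contact_force: [-0.0, 0.4, 0.2]
gripper_width: 0.997
t 1.03 pos [ 237.6 -578.   238.6] yaw -99.9 tilt -0.00 0.00 F [-0.   0.4  0.2] w 87.9
after turn ay=0.1: dx=-292.8 dy=58.6 dz=170.7
```

```bash

python3 -m creep '[{"dx":-32,"dy":3,"dz":19,"ax":0,"ay":0,"az":0},{"dx":-32,"dy":3,"dz":19,"ax":0,"ay":0,"az":0},{"dx":-32,"dy":3,"dz":19,"ax":0,"ay":0,"az":0},{"dx":-32,"dy":3,"dz":19,"ax":0,"ay":0,"az":0},{"dx":-32,"dy":3,"dz":19,"ax":0,"ay":0,"az":0},{"dx":-32,"dy":3,"dz":19,"ax":0,"ay":0,"az":0},{"dx":-32,"dy":3,"dz":19,"ax":0,"ay":0,"az":0},{"dx":-32,"dy":3,"dz":19,"ax":0,"ay":0,"az":0},{"dx":-32,"dy":3,"dz":19,"ax":0,"ay":0,"az":0},{"dx":-4,"dy":0,"dz":0,"ax":0,"ay":0,"az":0}]' 88
python3 plan.py 456.5 -319.2 66 -100
```

```text
clock: 1.87
position: [0.4628, -0.3122, 0.2112]
tcp_rot: [0.461, -0.456, 0.539, -0.538]
contact_force: [0.6, 1.2, 0.1]
gripper_width: 1.004
t 1.87 pos [ 462.8 -312.2  211.2] yaw -99.2 tilt 0.00 0.01 F [0.6 1.2 0.1] w 88.4
after turn ay=0.8: dx=8.0 dy=145.2 dz=-5.0
```

```bash

python3 -m creep '[{"dx":0,"dy":15,"dz":0,"ax":0,"ay":0,"az":0},{"dx":0,"dy":15,"dz":0,"ax":0,"ay":0,"az":0},{"dx":0,"dy":15,"dz":0,"ax":0,"ay":0,"az":0},{"dx":0,"dy":15,"dz":0,"ax":0,"ay":0,"az":0},{"dx":0,"dy":10,"dz":0,"ax":0,"ay":0,"az":0},{"dx":0,"dy":0,"dz":0,"ax":0,"ay":0,"az":0},{"dx":0,"dy":0,"dz":0,"ax":0,"ay":0,"az":0},{"dx":0,"dy":0,"dz":0,"ax":0,"ay":0,"az":0},{"dx":0,"dy":0,"dz":0,"ax":0,"ay":0,"az":0},{"dx":0,"dy":0,"dz":0,"ax":0,"ay":0,"az":0}]' 88
python3 plan.py 456.5 -319.2 66 -100
```

```text
clock: 2.7
position: [0.4569, -0.3205, 0.1425]
tcp_rot: [-0.455, 0.455, -0.541, 0.542]
contact_force: [0.1, -0.6, -0.4]
gripper_width: 1.002
t 2.70 pos [ 456.9 -320.5  142.5] yaw -100.0 tilt 0.00 -0.00 F [ 0.1 -0.6 -0.4] w 88.3
after turn ay=0.0: dx=-1.2 dy=76.5 dz=-0.6
```

```bash

python3 -m creep '[{"dx":-1.2,"dy":12,"dz":-0.6,"ax":0,"ay":0,"az":0},{"dx":0,"dy":14,"dz":0,"ax":0,"ay":0,"az":0},{"dx":0,"dy":14,"dz":0,"ax":0,"ay":0,"az":0},{"dx":0,"dy":14,"dz":0,"ax":0,"ay":0,"az":0},{"dx":0,"dy":12,"dz":0,"ax":0,"ay":0,"az":0},{"dx":0,"dy":8,"dz":0,"ax":0,"ay":0,"az":0},{"dx":0,"dy":2.5,"dz":0,"ax":0,"ay":0,"az":0},{"dx":0,"dy":0,"dz":0,"ax":0,"ay":0,"az":0},{"dx":0,"dy":0,"dz":0,"ax":0,"ay":0,"az":0},{"dx":0,"dy":0,"dz":0,"ax":0,"ay":0,"az":0}]' 88
python3 plan.py 456.5 -319.2 66 -100
python3 - <<'E'
from h import *
p,d=capture("side");cv2.imwrite("pics/s1.png",cv2.resize(p[60:200,260:420],None,fx=4,fy=4))
E
```

```text
clock: 3.53
position: [0.4566, -0.3192, 0.0659]
tcp_rot: [-0.455, 0.455, -0.541, 0.542]
contact_force: [-0.1, 0.6, 0.7]
gripper_width: 0.998
t 3.53 pos [ 456.6 -319.2   65.9] yaw -100.0 tilt 0.00 -0.00 F [-0.1  0.6  0.7] w 87.9
after turn ay=0.0: dx=-0.0 dy=-0.1 dz=-0.1
```

View pics/s1.png

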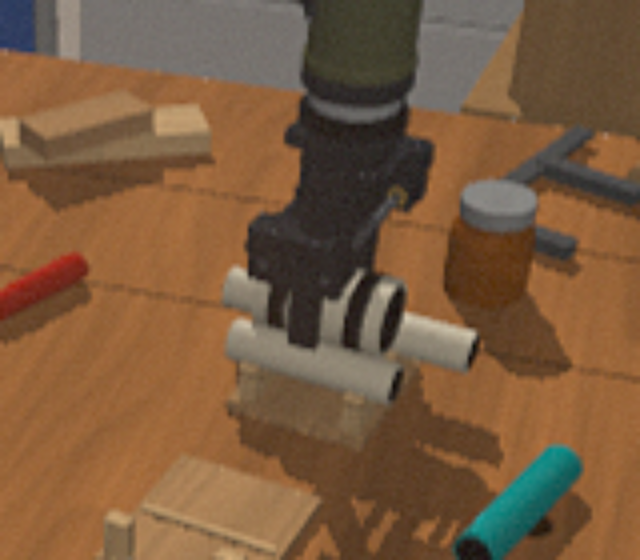

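The gripper straddles the fat tube (fingers at about (345,305) in the crop), clear of the slim tubes. Closing now.

```bash

python3 -m creep '[{"dx":0,"dy":0,"dz":0,"ax":0,"ay":0,"az":0},{"dx":0,"dy":0,"dz":0,"ax":0,"ay":0,"az":0},{"dx":0,"dy":0,"dz":0,"ax":0,"ay":0,"az":0},{"dx":0,"dy":0,"dz":0,"ax":0,"ay":0,"az":0},{"dx":0,"dy":0,"dz":0,"ax":0,"ay":0,"az":0},{"dx":0,"dy":0,"dz":0,"ax":0,"ay":0,"az":0},{"dx":0,"dy":0,"dz":0,"ax":0,"ay":0,"az":0},{"dx":0,"dy":0,"dz":0,"ax":0,"ay":0,"az":0},{"dx":0,"dy":0,"dz":0,"ax":0,"ay":0,"az":0},{"dx":0,"dy":0,"dz":0,"ax":0,"ay":0,"az":0}]' 50
```

```text
clock: 4.42
position: [0.4562, -0.3182, 0.0652]
tcp_rot: [0.455, -0.455, 0.542, -0.541]
contact_force: [-0.2, 2.8, 0.1]
gripper_width: 0.673
```

```bash

python3 -m creep '[{"dx":0,"dy":-3,"dz":0,"ax":0,"ay":0,"az":0},{"dx":0,"dy":-6,"dz":0,"ax":0,"ay":0,"az":0},{"dx":0,"dy":-10,"dz":0,"ax":0,"ay":0,"az":0},{"dx":0,"dy":-15,"dz":0,"ax":0,"ay":0,"az":0},{"dx":0,"dy":-15,"dz":0,"ax":0,"ay":0,"az":0},{"dx":0,"dy":-15,"dz":0,"ax":0,"ay":0,"az":0},{"dx":0,"dy":-15,"dz":0,"ax":0,"ay":0,"az":0},{"dx":0,"dy":-10,"dz":0,"ax":0,"ay":0,"az":0},{"dx":0,"dy":-5,"dz":0,"ax":0,"ay":0,"az":0},{"dx":0,"dy":0,"dz":0,"ax":0,"ay":0,"az":0}]'
python3 - <<'E'
from cyl import *
W=cloud("side",capture("side")[1])
print("long",cyl(W,(.446,-.351),-9.5,.016,.2,.045))
print("short",cyl(W,(.458,-.282),-9.5,.016,.13,.045))
o,M=R();z=o["position"][2]+.01
print(o["position"]);print("fat",cyl(W,(.457,-.319),-10,.03,.1,z,tol=.008,zmin=-.03))
E
```

```text
clock: 5.25
position: [0.4565, -0.3195, 0.1606]
tcp_rot: [-0.455, 0.454, -0.541, 0.543]
contact_force: [-0.6, -0.8, -2.9]
gripper_width: 0.671
long (array([ 444.5, -351.5,   46. ]), np.float64(-10.0), 'len', np.float64(198.2), 'n', 504, 'rms', np.float64(2.0))
short (array([ 457.1, -284.9,   45.7]), np.float64(-9.8), 'len', np.float64(130.3), 'n', 374, 'rms', np.float64(1.83))
[ 0.45612267 -0.31909636  0.15965152]
fat (array([ 456.2, -321. ,  172.7]), np.float64(-9.9), 'len', np.float64(101.0), 'n', 507, 'rms', np.float64(2.03))
```

```bash
python3 plan.py 490.3 -92.8 110 -99.4
```

```text
t 5.30 pos [ 456.1 -319.1  159.7] yaw -100.0 tilt 0.00 -0.00 F [-0.2 -0.5 -3.9] w 59.3
after turn ay=-0.6: dx=-228.8 dy=49.7 dz=-3.2
```

```bash

python3 -m creep '[{"dx":-12,"dy":0,"dz":-1,"ax":0,"ay":-0.6,"az":0},{"dx":-22,"dy":0,"dz":-1,"ax":0,"ay":0,"az":0},{"dx":-28,"dy":0,"dz":-1,"ax":0,"ay":0,"az":0},{"dx":-30,"dy":0,"dz":0,"ax":0,"ay":0,"az":0},{"dx":-30,"dy":0,"dz":0,"ax":0,"ay":0,"az":0},{"dx":-30,"dy":0,"dz":0,"ax":0,"ay":0,"az":0},{"dx":-30,"dy":0,"dz":0,"ax":0,"ay":0,"az":0},{"dx":-24,"dy":5,"dz":0,"ax":0,"ay":0,"az":0},{"dx":-15,"dy":10,"dz":0,"ax":0,"ay":0,"az":0},{"dx":-8,"dy":5,"dz":0,"ax":0,"ay":0,"az":0}]'
python3 -m creep '[{"dx":0,"dy":5,"dz":0,"ax":0,"ay":0,"az":0},{"dx":0,"dy":10,"dz":0,"ax":0,"ay":0,"az":0},{"dx":0,"dy":10,"dz":0,"ax":0,"ay":0,"az":0},{"dx":0,"dy":5,"dz":0,"ax":0,"ay":0,"az":0},{"dx":0,"dy":0,"dz":0,"ax":0,"ay":0,"az":0},{"dx":0,"dy":0,"dz":0,"ax":0,"ay":0,"az":0},{"dx":0,"dy":0,"dz":0,"ax":0,"ay":0,"az":0},{"dx":0,"dy":0,"dz":0,"ax":0,"ay":0,"az":0},{"dx":0,"dy":0,"dz":0,"ax":0,"ay":0,"az":0},{"dx":0,"dy":0,"dz":0,"ax":0,"ay":0,"az":0}]'
python3 plan.py 490.3 -92.8 29.5 -99.4
python3 - <<'E'
from cyl import *
o,M=R();z=o["position"][2]+.0105;t=o["position"]
for n in("top","side"):
    p,d=capture(n)
    W=cloud(n,d);print(cyl(W,t,-9.4,.03,.1,z,tol=.006,zmin=-.03))
E
```

```text
clock: 6.13
position: [0.4899, -0.0881, 0.1378]
tcp_rot: [0.459, -0.459, 0.539, -0.537]
contact_force: [-0.8, 0.3, -2.9]
gripper_width: 0.673
clock: 6.97
position: [0.4908, -0.0925, 0.1096]
tcp_rot: [-0.458, 0.457, -0.539, 0.539]
contact_force: [-0.8, -0.6, -3.4]
gripper_width: 0.674
t 6.97 pos [490.8 -92.5 109.6] yaw -99.4 tilt 0.00 -0.00 F [-0.8 -0.6 -3.4] w 59.3
after turn ay=0.0: dx=0.4 dy=80.1 dz=-0.4
(array([489.7, -93.8, 121.1]), np.float64(-8.6), 'len', np.float64(96.0), 'n', 227, 'rms', np.float64(1.43))
(array([490.2, -93.6, 121.4]), np.float64(-9.1), 'len', np.float64(99.7), 'n', 496, 'rms', np.float64(1.76))
```

```bash

python3 -m creep '[{"dx":0,"dy":6,"dz":0,"ax":0,"ay":0,"az":0},{"dx":0,"dy":12,"dz":0,"ax":0,"ay":0,"az":0},{"dx":0,"dy":14,"dz":0,"ax":0,"ay":0,"az":0},{"dx":0,"dy":14,"dz":0,"ax":0,"ay":0,"az":0},{"dx":0,"dy":12,"dz":0,"ax":0,"ay":0,"az":0},{"dx":0,"dy":8,"dz":0,"ax":0,"ay":0,"az":0},{"dx":0,"dy":5,"dz":0,"ax":0,"ay":0,"az":0},{"dx":0,"dy":3,"dz":0,"ax":0,"ay":0,"az":0},{"dx":0,"dy":1,"dz":0,"ax":0,"ay":0,"az":0},{"dx":0,"dy":0,"dz":0,"ax":0,"ay":0,"az":0}]'
python3 -m creep '[{"dx":0,"dy":1,"dz":0,"ax":0,"ay":0,"az":0},{"dx":0,"dy":1,"dz":0,"ax":0,"ay":0,"az":0},{"dx":0,"dy":1,"dz":0,"ax":0,"ay":0,"az":0},{"dx":0,"dy":0.5,"dz":0,"ax":0,"ay":0,"az":0},{"dx":0,"dy":0.5,"dz":0,"ax":0,"ay":0,"az":0},{"dx":0,"dy":0.5,"dz":0,"ax":0,"ay":0,"az":0},{"dx":0,"dy":0,"dz":0,"ax":0,"ay":0,"az":0},{"dx":0,"dy":0,"dz":0,"ax":0,"ay":0,"az":0},{"dx":0,"dy":0,"dz":0,"ax":0,"ay":0,"az":0},{"dx":0,"dy":0,"dz":0,"ax":0,"ay":0,"az":0}]'
python3 plan.py 490.3 -92.8 29.5 -99.4
```

```text
clock: 7.9
position: [0.4907, -0.0925, 0.0343]
tcp_rot: [-0.458, 0.457, -0.539, 0.539]
contact_force: [-0.9, 0.1, -3.4]
gripper_width: 0.674
clock: 8.73
position: [0.4906, -0.0924, 0.0297]
tcp_rot: [-0.458, 0.458, -0.539, 0.539]
contact_force: [0.1, 0.0, -2.6]
gripper_width: 0.675
t 8.73 pos [490.6 -92.4  29.7] yaw -99.4 tilt 0.00 -0.00 F [ 0.1  0.  -2.6] w 59.5
after turn ay=0.0: dx=0.4 dy=0.2 dz=-0.2
```

```bash

python3 -m creep '[{"dx":0,"dy":0.3,"dz":0,"ax":0,"ay":0,"az":0},{"dx":0,"dy":0.3,"dz":0,"ax":0,"ay":0,"az":0},{"dx":0,"dy":0.3,"dz":0,"ax":0,"ay":0,"az":0},{"dx":0,"dy":0,"dz":0,"ax":0,"ay":0,"az":0},{"dx":0,"dy":0,"dz":0,"ax":0,"ay":0,"az":0},{"dx":0,"dy":0,"dz":0,"ax":0,"ay":0,"az":0},{"dx":0,"dy":0,"dz":0,"ax":0,"ay":0,"az":0},{"dx":0,"dy":0,"dz":0,"ax":0,"ay":0,"az":0},{"dx":0,"dy":0,"dz":0,"ax":0,"ay":0,"az":0},{"dx":0,"dy":0,"dz":0,"ax":0,"ay":0,"az":0}]'

```

```text
clock: 9.57
position: [0.4906, -0.0924, 0.0289]
tcp_rot: [-0.458, 0.457, -0.539, 0.539]
contact_force: [-0.4, 0.8, 2.3]
gripper_width: 0.671
```

```bash

python3 -m creep '[{"dx":0,"dy":0,"dz":0,"ax":0,"ay":0,"az":0},{"dx":0,"dy":0,"dz":0,"ax":0,"ay":0,"az":0},{"dx":0,"dy":0,"dz":0,"ax":0,"ay":0,"az":0},{"dx":0,"dy":0,"dz":0,"ax":0,"ay":0,"az":0},{"dx":0,"dy":0,"dz":0,"ax":0,"ay":0,"az":0},{"dx":0,"dy":0,"dz":0,"ax":0,"ay":0,"az":0},{"dx":0,"dy":0,"dz":0,"ax":0,"ay":0,"az":0},{"dx":0,"dy":0,"dz":0,"ax":0,"ay":0,"az":0},{"dx":0,"dy":0,"dz":0,"ax":0,"ay":0,"az":0},{"dx":0,"dy":0,"dz":0,"ax":0,"ay":0,"az":0}]' 68
python3 - <<'E'
from cyl import *
import math
for n in("top","side"):
    p,d=capture(n);cv2.imwrite(f"pics/{n}2.png",p)
    W=cloud(n,d);r=cyl(W,(.4903,-.0928),-9.4,.03,.1,.040,tol=.006,zmin=-.0);print(r)
    t=math.radians(-9.4);e=r[0][:2]-[486.7,-114.5];print("bed local",e@[math.cos(t),math.sin(t)],e@[-math.sin(t),math.cos(t)])
E
```

```text
clock: 10.4
position: [0.4906, -0.0924, 0.0288]
tcp_rot: [-0.458, 0.458, -0.539, 0.539]
contact_force: [-0.1, 1.0, 0.2]
gripper_width: 0.772
(array([492.1, -91.3,  39. ]), np.float64(-6.4), 'len', np.float64(98.8), 'n', 178, 'rms', np.float64(1.93))
bed local 1.538327348672031 23.77043434538646
(array([489.2, -92.3,  40.7]), np.float64(-7.6), 'len', np.float64(98.6), 'n', 284, 'rms', np.float64(1.95))
bed local -1.1594059577465914 22.310216893278778
```

View pics/side2.png

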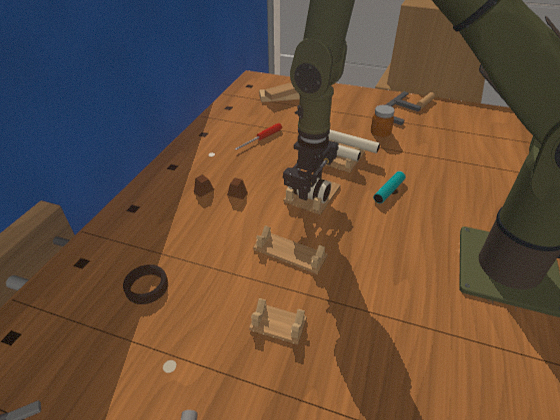

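```bash

python3 -m creep '[{"dx":0,"dy":0,"dz":0,"ax":0,"ay":0,"az":0},{"dx":0,"dy":0,"dz":0,"ax":0,"ay":0,"az":0},{"dx":0,"dy":-4,"dz":0,"ax":0,"ay":0,"az":0},{"dx":0,"dy":-10,"dz":0,"ax":0,"ay":0,"az":0},{"dx":0,"dy":-15,"dz":0,"ax":0,"ay":0,"az":0},{"dx":0,"dy":-20,"dz":0,"ax":0,"ay":0,"az":0},{"dx":0,"dy":-20,"dz":0,"ax":0,"ay":0,"az":0},{"dx":0,"dy":-20,"dz":0,"ax":0,"ay":0,"az":0},{"dx":0,"dy":-12,"dz":0,"ax":0,"ay":0,"az":0},{"dx":0,"dy":-5,"dz":0,"ax":0,"ay":0,"az":0}]' 80
python3 plan.py 681.5 -47 110 -88.5
```

```text
clock: 11.33
position: [0.4914, -0.0927, 0.1374]
tcp_rot: [-0.458, 0.457, -0.538, 0.54]
contact_force: [0.5, 0.4, -0.7]
gripper_width: 0.909
t 11.33 pos [491.4 -92.7 137.4] yaw -99.4 tilt 0.00 -0.00 F [ 0.5  0.4 -0.7] w 80.1
after turn ay=-10.9: dx=-40.7 dy=27.4 dz=191.2
```

```bash

python3 -m creep '[{"dx":-1,"dy":0,"dz":10,"ax":0,"ay":-2.2,"az":0},{"dx":-2,"dy":0,"dz":20,"ax":0,"ay":-2.2,"az":0},{"dx":-4,"dy":0,"dz":25,"ax":0,"ay":-2.2,"az":0},{"dx":-5,"dy":0,"dz":25,"ax":0,"ay":-2.2,"az":0},{"dx":-5,"dy":3,"dz":25,"ax":0,"ay":-2.1,"az":0},{"dx":-5,"dy":6,"dz":25,"ax":0,"ay":0,"az":0},{"dx":-5,"dy":6,"dz":25,"ax":0,"ay":0,"az":0},{"dx":-4,"dy":6,"dz":20,"ax":0,"ay":0,"az":0},{"dx":-1,"dy":6,"dz":10,"ax":0,"ay":0,"az":0},{"dx":0,"dy":0,"dz":3,"ax":0,"ay":0,"az":0}]' 60
python3 - <<'E'
from cyl import *
import math
for n in("top","side"):
    p,d=capture(n);cv2.imwrite(f"pics/{n}3.png",p)
    W=cloud(n,d);r=cyl(W,(.4903,-.0928),-9.4,.03,.1,.040,tol=.006,zmin=-.0);print(r)
    t=math.radians(-9.4);e=r[0][:2]-[486.7,-114.5];print("bed local",e@[math.cos(t),math.sin(t)],e@[-math.sin(t),math.cos(t)])
    # chock: top face points
    z=W[...,2];m=(np.abs(W[...,0]-.681)<.035)&(np.abs(W[...,1]+.047)<.035)
    for a,b in((.038,.05),(.008,.05)):
        print("chock",rect(W,m&(z>a)&(z<b)))
    np.save(f"W3{n}.npy",W)
E
python3 plan.py 681.5 -47 10 -88.5
```

```text
clock: 12.17
position: [0.6793, -0.0647, 0.1062]
tcp_rot: [-0.507, 0.507, -0.493, 0.492]
contact_force: [-0.9, -0.8, 0.6]
gripper_width: 0.683
t 12.22 pos [679.  -65.4 106.8] yaw -88.4 tilt -0.00 0.00 F [ 0.8 -0.9 -0.2] w 60.1
after turn ay=0.1: dx=-18.4 dy=96.8 dz=3.0Traceback (most recent call last):
  File "<stdin>", line 5, in <module>
  File "cyl.py", line 11, in cyl
    lo,hi=np.percentile(s,[.5,99.5])
          ~~~~~~~~~~~~~^^^^^^^^^^^^^
    return _quantile_unchecked(
        a, q, axis, out, overwrite_input, method, keepdims, weights)
    return _ureduce(a,
                    func=_quantile_ureduce_func,
    ...<5 lines>...
                    overwrite_input=overwrite_input,
                    method=method)
    r = func(a, **kwargs)
    result = _quantile(arr,
                       quantiles=q,
    ...<2 lines>...
                       out=out,
                       weights=wgt)
    slices_having_nans = np.isnan(arr[-1, ...])
                                  ~~~^^^^^^^^^
IndexError: index -1 is out of bounds for axis 0 with size 0
```

View pics/top3.png

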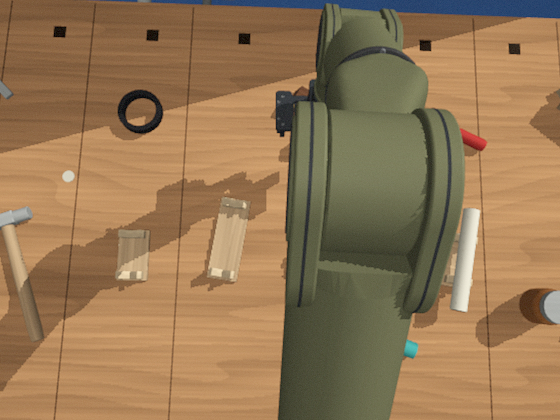

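```bash
python3 - <<'E'
from cyl import *
import math
n="side"
p,d=capture(n);cv2.imwrite(f"pics/{n}3.png",cv2.resize(p[110:250,170:370],None,fx=4,fy=4))
W=cloud(n,d)
z=W[...,2];m=(np.abs(W[...,0]-.681)<.035)&(np.abs(W[...,1]+.047)<.03)
for a,b in((.038,.05),(.008,.05)): print("chock",rect(W,m&(z>a)&(z<b)))
try:
    r=cyl(W,(.4903,-.0928),-9.4,.03,.1,.040,tol=.006,zmin=-.0);print(r)
    t=math.radians(-9.4);e=r[0][:2]-[486.7,-114.5];print("bed local",e@[math.cos(t),math.sin(t)],e@[-math.sin(t),math.cos(t)])
except Exception as e: print(e)
E
python3 plan.py 681.5 -47 10 -88.5
```

```text
chock (array([681.4, -47.7]), array([34.7, 27. ]), 84.8, 93)
chock (array([679.6, -46.3]), array([36.6, 42.3]), 80.5, 266)
(array([490.3, -93.8,  41. ]), np.float64(-9.2), 'len', np.float64(99.8), 'n', 707, 'rms', np.float64(1.73))
bed local 0.17081236338353067 21.010017209334112
t 12.27 pos [678.2 -66.1 107.3] yaw -88.5 tilt -0.00 -0.00 F [-0.3 -0.8  0.8] w 60.1
after turn ay=0.0: dx=-19.0 dy=97.3 dz=3.8
```

View pics/side3.png

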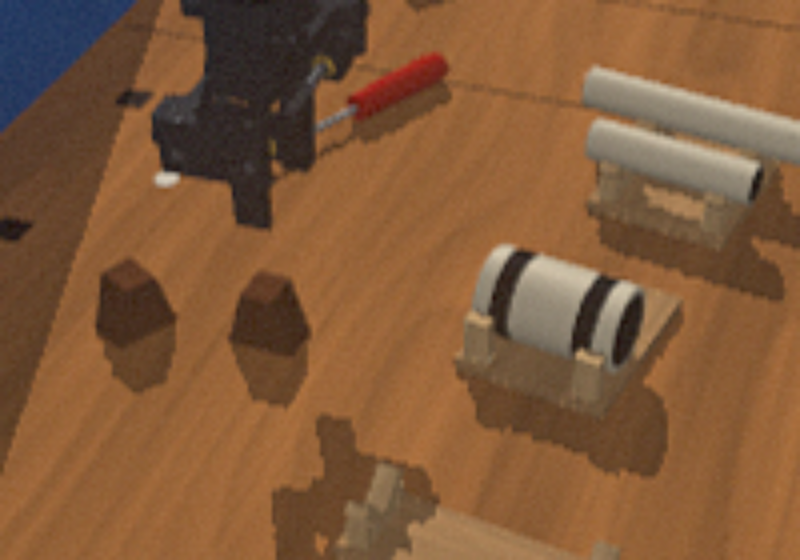

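```bash

python3 -m creep '[{"dx":-9,"dy":4,"dz":2,"ax":0,"ay":0,"az":0},{"dx":-10,"dy":8,"dz":1.5,"ax":0,"ay":0,"az":0},{"dx":0,"dy":12,"dz":0,"ax":0,"ay":0,"az":0},{"dx":0,"dy":14,"dz":0,"ax":0,"ay":0,"az":0},{"dx":0,"dy":14,"dz":0,"ax":0,"ay":0,"az":0},{"dx":0,"dy":14,"dz":0,"ax":0,"ay":0,"az":0},{"dx":0,"dy":14,"dz":0,"ax":0,"ay":0,"az":0},{"dx":0,"dy":10,"dz":0,"ax":0,"ay":0,"az":0},{"dx":0,"dy":5,"dz":0,"ax":0,"ay":0,"az":0},{"dx":0,"dy":2,"dz":0,"ax":0,"ay":0,"az":0}]' 60
python3 -m creep '[{"dx":0,"dy":0,"dz":0,"ax":0,"ay":0,"az":0},{"dx":0,"dy":0,"dz":0,"ax":0,"ay":0,"az":0},{"dx":0,"dy":0,"dz":0,"ax":0,"ay":0,"az":0},{"dx":0,"dy":0,"dz":0,"ax":0,"ay":0,"az":0},{"dx":0,"dy":0,"dz":0,"ax":0,"ay":0,"az":0},{"dx":0,"dy":0,"dz":0,"ax":0,"ay":0,"az":0},{"dx":0,"dy":0,"dz":0,"ax":0,"ay":0,"az":0},{"dx":0,"dy":0,"dz":0,"ax":0,"ay":0,"az":0},{"dx":0,"dy":0,"dz":0,"ax":0,"ay":0,"az":0},{"dx":0,"dy":0,"dz":0,"ax":0,"ay":0,"az":0}]' 20
python3 plan.py 681.5 -47 10 -88.5
python3 - <<'E'
from h import *
p,d=capture("side");cv2.imwrite("pics/s4.png",cv2.resize(p[140:220,180:280],None,fx=6,fy=6))
E
```

```text
clock: 13.1
position: [0.681, -0.0471, 0.0093]
tcp_rot: [-0.506, 0.507, -0.494, 0.493]
contact_force: [0.1, -0.1, -0.3]
gripper_width: 0.679
clock: 13.93
position: [0.6822, -0.0469, 0.0115]
tcp_rot: [0.507, -0.506, 0.493, -0.494]
contact_force: [-0.7, -0.0, 5.7]
gripper_width: 0.342
t 13.93 pos [682.2 -46.9  11.5] yaw -88.5 tilt 0.00 -0.00 F [-0.7 -0.   5.7] w 30.2
after turn ay=0.0: dx=0.1 dy=1.5 dz=-0.7
```

View pics/s4.png

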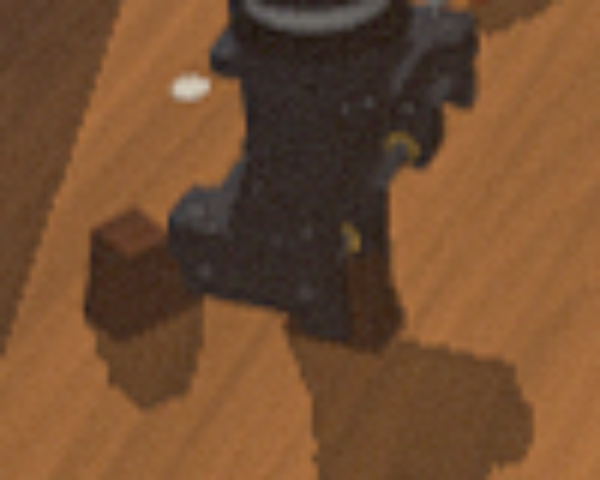

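```bash

python3 -m creep '[{"dx":0,"dy":-3,"dz":0,"ax":0,"ay":0,"az":0},{"dx":0,"dy":-8,"dz":0,"ax":0,"ay":0,"az":0},{"dx":0,"dy":-15,"dz":0,"ax":0,"ay":0,"az":0},{"dx":0,"dy":-20,"dz":0,"ax":0,"ay":0,"az":0},{"dx":0,"dy":-20,"dz":0,"ax":0,"ay":0,"az":0},{"dx":0,"dy":-20,"dz":0,"ax":0,"ay":0,"az":0},{"dx":0,"dy":-20,"dz":0,"ax":0,"ay":0,"az":0},{"dx":0,"dy":-15,"dz":0,"ax":0,"ay":0,"az":0},{"dx":0,"dy":-8,"dz":0,"ax":0,"ay":0,"az":0},{"dx":0,"dy":-2,"dz":0,"ax":0,"ay":0,"az":0}]'
python3 plan.py 681.5 -47 10 -88.5
python3 - <<'E'
from h import *
p,d=capture("side");cv2.imwrite("pics/s5.png",cv2.resize(p[80:200,180:320],None,fx=5,fy=5))
E
```

```text
clock: 14.82
position: [0.6829, -0.047, 0.1445]
tcp_rot: [0.508, -0.506, 0.492, -0.494]
contact_force: [-0.1, 0.4, -1.0]
gripper_width: 0.337
t 14.82 pos [682.9 -47.  144.5] yaw -88.5 tilt 0.00 -0.00 F [-0.1  0.4 -1. ] w 29.7
after turn ay=0.0: dx=-0.1 dy=134.5 dz=-1.4
```

View pics/s5.png

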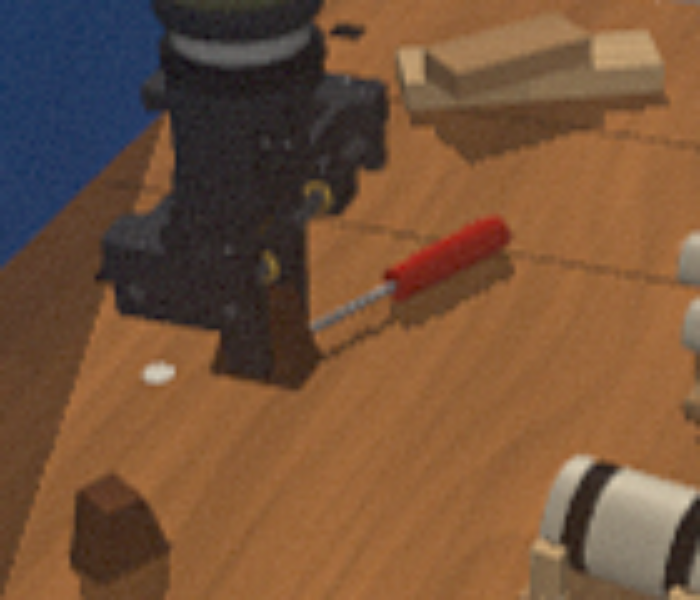

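```bash
python3 plan.py 482.1 -142.4 120 -88.5; python3 -c "
from h import *
print(telemetry.get_obs()['joint_pos'].round(2))"
```

```text
t 14.87 pos [682.3 -47.  143.5] yaw -88.5 tilt 0.00 -0.00 F [ 0.6 -0.1 -0.2] w 29.8
after turn ay=0.0: dx=90.2 dy=23.5 dz=-202.7
[-0.02  0.88  0.04  1.46 -0.04  0.8  -1.51]
```

```bash

python3 -m creep '[{"dx":4,"dy":0,"dz":-9,"ax":0,"ay":0,"az":0},{"dx":8,"dy":0,"dz":-18,"ax":0,"ay":0,"az":0},{"dx":11,"dy":0,"dz":-25,"ax":0,"ay":0,"az":0},{"dx":12,"dy":0,"dz":-27,"ax":0,"ay":0,"az":0},{"dx":12,"dy":0,"dz":-27,"ax":0,"ay":0,"az":0},{"dx":12,"dy":0,"dz":-27,"ax":0,"ay":0,"az":0},{"dx":12,"dy":0,"dz":-27,"ax":0,"ay":0,"az":0},{"dx":11,"dy":0,"dz":-24,"ax":0,"ay":0,"az":0},{"dx":6,"dy":0,"dz":-14,"ax":0,"ay":0,"az":0},{"dx":2,"dy":0,"dz":-5,"ax":0,"ay":0,"az":0}]'
python3 -m creep '[{"dx":0,"dy":0,"dz":0,"ax":0,"ay":-2,"az":0},{"dx":0,"dy":0,"dz":0,"ax":0,"ay":-4,"az":0},{"dx":0,"dy":0,"dz":0,"ax":0,"ay":-5,"az":0},{"dx":0,"dy":0,"dz":0,"ax":0,"ay":-5,"az":0},{"dx":0,"dy":0,"dz":0,"ax":0,"ay":-5,"az":0},{"dx":0,"dy":0,"dz":0,"ax":0,"ay":-5,"az":0},{"dx":0,"dy":0,"dz":0,"ax":0,"ay":-5,"az":0},{"dx":0,"dy":0,"dz":0,"ax":0,"ay":-5,"az":0},{"dx":0,"dy":0,"dz":0,"ax":0,"ay":-5,"az":0},{"dx":0,"dy":0,"dz":0,"ax":0,"ay":-5,"az":0}]'
python3 -m creep '[{"dx":0,"dy":0,"dz":0,"ax":0,"ay":-5,"az":0},{"dx":0,"dy":0,"dz":0,"ax":0,"ay":-5,"az":0},{"dx":0,"dy":0,"dz":0,"ax":0,"ay":-5,"az":0},{"dx":0,"dy":0,"dz":0,"ax":0,"ay":-5,"az":0},{"dx":0,"dy":0,"dz":0,"ax":0,"ay":-5,"az":0},{"dx":0,"dy":0,"dz":0,"ax":0,"ay":-4,"az":0},{"dx":0,"dy":0,"dz":0,"ax":0,"ay":-3,"az":0},{"dx":0,"dy":0,"dz":0,"ax":0,"ay":-1,"az":0},{"dx":0,"dy":0,"dz":0,"ax":0,"ay":0,"az":0},{"dx":0,"dy":0,"dz":0,"ax":0,"ay":0,"az":0}]'
python3 plan.py 482.1 -142.4 120 -9.4
python3 - <<'E'
from h import *
p,d=capture("side");cv2.imwrite("pics/s6.png",cv2.resize(p[90:230,250:390],None,fx=4,fy=4))
p,d=capture("top");cv2.imwrite("pics/t6.png",p)
E
```

```text
clock: 15.7
position: [0.4773, -0.1438, 0.1411]
tcp_rot: [-0.505, 0.507, -0.495, 0.493]
contact_force: [-0.3, 0.6, -0.9]
gripper_width: 0.339
clock: 16.53
position: [0.4832, -0.1412, 0.1416]
tcp_rot: [0.661, -0.66, 0.253, -0.254]
contact_force: [-0.1, -0.4, -1.3]
gripper_width: 0.339
clock: 17.37
position: [0.4821, -0.1418, 0.1417]
tcp_rot: [0.705, -0.705, 0.058, -0.059]
contact_force: [0.2, -0.3, -1.2]
gripper_width: 0.342
t 17.37 pos [ 482.1 -141.8  141.7] yaw -9.5 tilt 0.00 0.00 F [ 0.2 -0.3 -1.2] w 30.1
after turn ay=-0.1: dx=0.1 dy=21.7 dz=-0.6
```

View pics/s6.png

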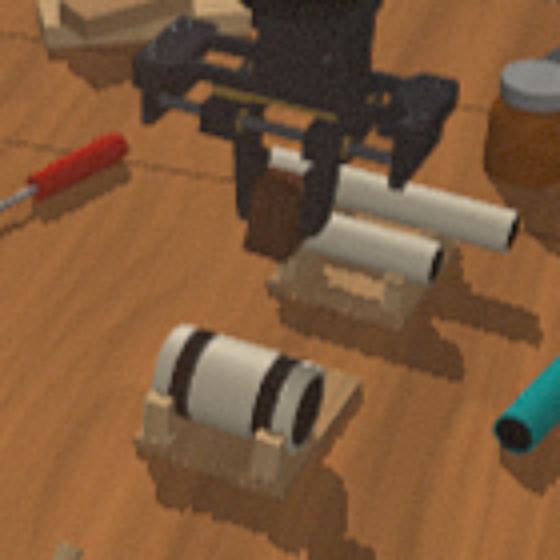

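View pics/t6.png

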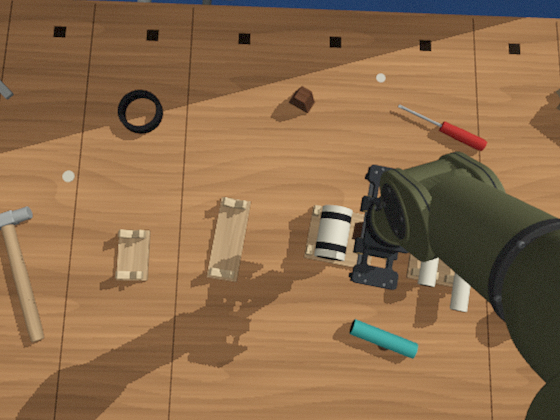

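```bash
python3 - <<'E'
from cyl import *
import math
t=math.radians(-9.4);a=np.array([math.cos(t),math.sin(t)]);n=np.array([-a[1],a[0]])
for c in("top","side"):
    p,d=capture(c);W=cloud(c,d)
    r=cyl(W,(.4903,-.0928),-9.4,.03,.1,.040,zmin=-.0);e=r[0][:2]-[486.7,-114.5];print(c,r,"bed local",(e@a).round(1),(e@n).round(1))
o,M=R();tc=o["position"]*1000
q=W*1000-tc;s=q[...,:2]@a;l=q[...,:2]@n;h=q[...,2]
m=(np.abs(s)<13)&(np.abs(l)<40)&(h>-20)&(h<45)
# colour brownish
hsv=cv2.cvtColor(p,cv2.COLOR_BGR2HSV)
m&=(hsv[...,1]>80)&(hsv[...,0]<15)
print(m.sum())
for lo in range(-20,44,4):
    k=m&(h>=lo)&(h<lo+4)
    if k.sum()>3: print(lo,k.sum(),np.median(l[k]).round(1),s[k].min().round(),s[k].max().round())
E
```

```text
top (array([491.1, -93.9,  39.8]), np.float64(-9.2), 'len', np.float64(99.4), 'n', 1606, 'rms', np.float64(1.47)) bed local 1.0 21.0
side (array([490.2, -93.6,  40.9]), np.float64(-9.5), 'len', np.float64(100.1), 'n', 711, 'rms', np.float64(1.71)) bed local 0.0 21.2
195
-12 7 25.2 -12.0 11.0
-8 15 24.6 -13.0 13.0
-4 14 22.6 -12.0 12.0
0 14 21.0 -13.0 8.0
4 13 19.8 -12.0 11.0
8 15 19.0 -11.0 12.0
12 13 18.2 -13.0 12.0
16 14 17.3 -12.0 12.0
20 15 15.4 -11.0 12.0
24 16 15.0 -12.0 12.0
28 18 12.8 -12.0 13.0
32 40 3.4 -13.0 13.0
```

```bash
python3 plan.py 481.8 -144.1 21.5 -9.4
```

```text
t 17.57 pos [ 481.4 -142.2  141.8] yaw -9.5 tilt 0.00 -0.00 F [-1.4  0.6 -1.3] w 29.7
after turn ay=-0.1: dx=0.7 dy=120.3 dz=-1.8
```

```bash

python3 -m creep '[{"dx":0.7,"dy":5,"dz":-1.8,"ax":0,"ay":0,"az":0},{"dx":0,"dy":12,"dz":0,"ax":0,"ay":0,"az":0},{"dx":0,"dy":18,"dz":0,"ax":0,"ay":0,"az":0},{"dx":0,"dy":18,"dz":0,"ax":0,"ay":0,"az":0},{"dx":0,"dy":18,"dz":0,"ax":0,"ay":0,"az":0},{"dx":0,"dy":18,"dz":0,"ax":0,"ay":0,"az":0},{"dx":0,"dy":12,"dz":0,"ax":0,"ay":0,"az":0},{"dx":0,"dy":7,"dz":0,"ax":0,"ay":0,"az":0},{"dx":0,"dy":4,"dz":0,"ax":0,"ay":0,"az":0},{"dx":0,"dy":2,"dz":0,"ax":0,"ay":0,"az":0}]'
python3 -m creep '[{"dx":0,"dy":1,"dz":0,"ax":0,"ay":0,"az":0},{"dx":0,"dy":1,"dz":0,"ax":0,"ay":0,"az":0},{"dx":0,"dy":1,"dz":0,"ax":0,"ay":0,"az":0},{"dx":0,"dy":1,"dz":0,"ax":0,"ay":0,"az":0},{"dx":0,"dy":0,"dz":0,"ax":0,"ay":0,"az":0},{"dx":0,"dy":0,"dz":0,"ax":0,"ay":0,"az":0},{"dx":0,"dy":0,"dz":0,"ax":0,"ay":0,"az":0},{"dx":0,"dy":0,"dz":0,"ax":0,"ay":0,"az":0},{"dx":0,"dy":0,"dz":0,"ax":0,"ay":0,"az":0},{"dx":0,"dy":0,"dz":0,"ax":0,"ay":0,"az":0}]'
python3 plan.py 481.8 -144.1 21.5 -9.4
```

```text
clock: 18.4
position: [0.4816, -0.1441, 0.0274]
tcp_rot: [-0.705, 0.705, -0.058, 0.058]
contact_force: [0.1, -0.7, -0.8]
gripper_width: 0.34
clock: 19.23
position: [0.4816, -0.1442, 0.0239]
tcp_rot: [-0.705, 0.705, -0.058, 0.058]
contact_force: [-0.4, 1.2, 0.2]
gripper_width: 0.334
t 19.23 pos [ 481.6 -144.2   23.9] yaw -9.5 tilt 0.00 -0.00 F [-0.4  1.2  0.2] w 29.4
after turn ay=-0.1: dx=0.2 dy=2.4 dz=0.1
```

```bash

python3 -m creep '[{"dx":0,"dy":0.5,"dz":0,"ax":0,"ay":0,"az":0},{"dx":0,"dy":0.5,"dz":0,"ax":0,"ay":0,"az":0},{"dx":0,"dy":0.5,"dz":0,"ax":0,"ay":0,"az":0},{"dx":0,"dy":0.5,"dz":0,"ax":0,"ay":0,"az":0},{"dx":0,"dy":0,"dz":0,"ax":0,"ay":0,"az":0},{"dx":0,"dy":0,"dz":0,"ax":0,"ay":0,"az":0},{"dx":0,"dy":0,"dz":0,"ax":0,"ay":0,"az":0},{"dx":0,"dy":0,"dz":0,"ax":0,"ay":0,"az":0},{"dx":0,"dy":0,"dz":0,"ax":0,"ay":0,"az":0},{"dx":0,"dy":0,"dz":0,"ax":0,"ay":0,"az":0}]'
python3 plan.py 481.8 -144.1 21.5 -9.4
```

```text
clock: 20.07
position: [0.4816, -0.1442, 0.0218]
tcp_rot: [-0.705, 0.705, -0.058, 0.058]
contact_force: [-0.3, 0.7, -0.5]
gripper_width: 0.337
t 20.07 pos [ 481.6 -144.2   21.8] yaw -9.5 tilt 0.00 -0.00 F [-0.3  0.7 -0.5] w 29.7
after turn ay=-0.1: dx=0.1 dy=0.3 dz=0.1
```

```bash

python3 -m creep '[{"dx":0,"dy":0.5,"dz":0,"ax":0,"ay":0,"az":0},{"dx":0,"dy":0.5,"dz":0,"ax":0,"ay":0,"az":0},{"dx":0,"dy":0.5,"dz":0,"ax":0,"ay":0,"az":0},{"dx":0,"dy":0,"dz":0,"ax":0,"ay":0,"az":0},{"dx":0,"dy":0,"dz":0,"ax":0,"ay":0,"az":0},{"dx":0,"dy":0,"dz":0,"ax":0,"ay":0,"az":0},{"dx":0,"dy":0,"dz":0,"ax":0,"ay":0,"az":0},{"dx":0,"dy":0,"dz":0,"ax":0,"ay":0,"az":0},{"dx":0,"dy":0,"dz":0,"ax":0,"ay":0,"az":0},{"dx":0,"dy":0,"dz":0,"ax":0,"ay":0,"az":0}]'
python3 plan.py 481.8 -144.1 21.5 -9.4
```

```text
clock: 20.9
position: [0.4817, -0.1442, 0.0214]
tcp_rot: [-0.704, 0.705, -0.058, 0.059]
contact_force: [-2.7, 1.0, 11.5]
gripper_width: 0.338
t 20.90 pos [ 481.7 -144.2   21.4] yaw -9.5 tilt 0.00 -0.00 F [-2.7  1.  11.5] w 29.8
after turn ay=-0.1: dx=0.1 dy=-0.1 dz=0.2
```

```bash

python3 -m creep '[{"dx":0,"dy":-0.7,"dz":0,"ax":0,"ay":0,"az":0},{"dx":0,"dy":0,"dz":0,"ax":0,"ay":0,"az":0},{"dx":0,"dy":0,"dz":0,"ax":0,"ay":0,"az":0},{"dx":0,"dy":0,"dz":0,"ax":0,"ay":0,"az":0},{"dx":0,"dy":0,"dz":0,"ax":0,"ay":0,"az":0},{"dx":0,"dy":0,"dz":0,"ax":0,"ay":0,"az":0},{"dx":0,"dy":0,"dz":0,"ax":0,"ay":0,"az":0},{"dx":0,"dy":0,"dz":0,"ax":0,"ay":0,"az":0},{"dx":0,"dy":0,"dz":0,"ax":0,"ay":0,"az":0},{"dx":0,"dy":0,"dz":0,"ax":0,"ay":0,"az":0}]'
python3 -m creep '[{"dx":0,"dy":0,"dz":0,"ax":0,"ay":0,"az":0},{"dx":0,"dy":0,"dz":0,"ax":0,"ay":0,"az":0},{"dx":0,"dy":0,"dz":0,"ax":0,"ay":0,"az":0},{"dx":0,"dy":0,"dz":0,"ax":0,"ay":0,"az":0},{"dx":0,"dy":0,"dz":0,"ax":0,"ay":0,"az":0},{"dx":0,"dy":0,"dz":0,"ax":0,"ay":0,"az":0},{"dx":0,"dy":0,"dz":0,"ax":0,"ay":0,"az":0},{"dx":0,"dy":-3,"dz":0,"ax":0,"ay":0,"az":0},{"dx":0,"dy":-6,"dz":0,"ax":0,"ay":0,"az":0},{"dx":0,"dy":-8,"dz":0,"ax":0,"ay":0,"az":0}]' 50
python3 -m creep '[{"dx":0,"dy":-12,"dz":0,"ax":0,"ay":0,"az":0},{"dx":0,"dy":-18,"dz":0,"ax":0,"ay":0,"az":0},{"dx":0,"dy":-20,"dz":0,"ax":0,"ay":0,"az":0},{"dx":0,"dy":-20,"dz":0,"ax":0,"ay":0,"az":0},{"dx":0,"dy":-20,"dz":0,"ax":0,"ay":0,"az":0},{"dx":0,"dy":-20,"dz":0,"ax":0,"ay":0,"az":0},{"dx":0,"dy":-15,"dz":0,"ax":0,"ay":0,"az":0},{"dx":0,"dy":-5,"dz":0,"ax":0,"ay":0,"az":0},{"dx":0,"dy":0,"dz":0,"ax":0,"ay":0,"az":0},{"dx":0,"dy":0,"dz":0,"ax":0,"ay":0,"az":0}]'
python3 plan.py 446 -351.8 120 -100
python3 - <<'E'
from h import *
p,d=capture("side");cv2.imwrite("pics/s7.png",cv2.resize(p[90:230,250:390],None,fx=4,fy=4))
E
```

```text
clock: 21.73
position: [0.4817, -0.1442, 0.0214]
tcp_rot: [-0.705, 0.705, -0.058, 0.058]
contact_force: [-0.9, -0.8, 6.2]
gripper_width: 0.338
clock: 22.57
position: [0.4813, -0.1442, 0.0383]
tcp_rot: [-0.705, 0.705, -0.059, 0.058]
contact_force: [0.5, 0.2, -0.4]
gripper_width: 0.567
clock: 23.4
position: [0.4813, -0.1444, 0.1681]
tcp_rot: [-0.705, 0.705, -0.058, 0.058]
contact_force: [-0.6, -0.3, -0.4]
gripper_width: 0.569
t 23.40 pos [ 481.3 -144.4  168.1] yaw -9.5 tilt 0.00 -0.00 F [-0.6 -0.3 -0.4] w 50.1
after turn ay=90.5: dx=210.4 dy=48.1 dz=1.2
```

View pics/s7.png

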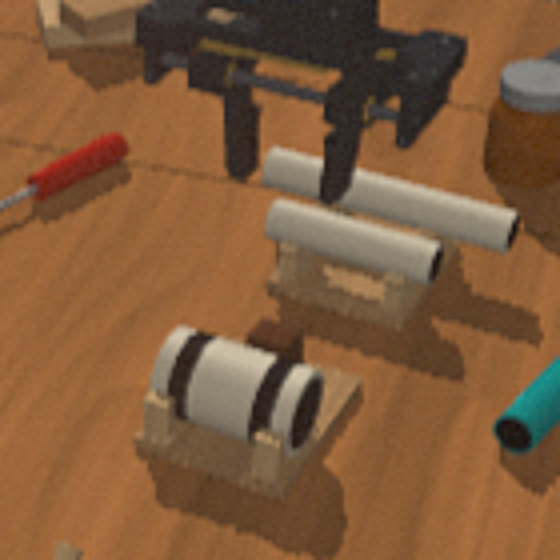

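```bash

python3 -m creep '[{"dx":0,"dy":0,"dz":0,"ax":0,"ay":2.5,"az":0},{"dx":0,"dy":0,"dz":0,"ax":0,"ay":5,"az":0},{"dx":0,"dy":0,"dz":0,"ax":0,"ay":5,"az":0},{"dx":0,"dy":0,"dz":0,"ax":0,"ay":5,"az":0},{"dx":0,"dy":0,"dz":0,"ax":0,"ay":5,"az":0},{"dx":0,"dy":0,"dz":0,"ax":0,"ay":5,"az":0},{"dx":0,"dy":0,"dz":0,"ax":0,"ay":5,"az":0},{"dx":0,"dy":0,"dz":0,"ax":0,"ay":5,"az":0},{"dx":0,"dy":0,"dz":0,"ax":0,"ay":5,"az":0},{"dx":0,"dy":0,"dz":0,"ax":0,"ay":5,"az":0}]'
python3 -m creep '[{"dx":0,"dy":0,"dz":0,"ax":0,"ay":5,"az":0},{"dx":0,"dy":0,"dz":0,"ax":0,"ay":5,"az":0},{"dx":0,"dy":0,"dz":0,"ax":0,"ay":5,"az":0},{"dx":0,"dy":0,"dz":0,"ax":0,"ay":5,"az":0},{"dx":0,"dy":0,"dz":0,"ax":0,"ay":5,"az":0},{"dx":0,"dy":0,"dz":0,"ax":0,"ay":5,"az":0},{"dx":0,"dy":0,"dz":0,"ax":0,"ay":5,"az":0},{"dx":0,"dy":0,"dz":0,"ax":0,"ay":5,"az":0},{"dx":0,"dy":0,"dz":0,"ax":0,"ay":3,"az":0},{"dx":0,"dy":0,"dz":0,"ax":0,"ay":0,"az":0}]'
python3 -m creep '[{"dx":10,"dy":2,"dz":0,"ax":0,"ay":0,"az":0},{"dx":20,"dy":4,"dz":0,"ax":0,"ay":0,"az":0},{"dx":28,"dy":6,"dz":0,"ax":0,"ay":0,"az":0},{"dx":28,"dy":6,"dz":0,"ax":0,"ay":0,"az":0},{"dx":28,"dy":6,"dz":0,"ax":0,"ay":0,"az":0},{"dx":28,"dy":6,"dz":0,"ax":0,"ay":0,"az":0},{"dx":28,"dy":6,"dz":0,"ax":0,"ay":0,"az":0},{"dx":22,"dy":6,"dz":0,"ax":0,"ay":0,"az":0},{"dx":13,"dy":4,"dz":0,"ax":0,"ay":0,"az":0},{"dx":5,"dy":2,"dz":0,"ax":0,"ay":0,"az":0}]' 50
python3 plan.py 445.5 -351.8 28 -100
python3 - <<'E'
from h import *
p,d=capture("top");cv2.imwrite("pics/t8.png",p)
E
```

```text
clock: 24.28
position: [0.4808, -0.144, 0.1668]
tcp_rot: [-0.62, 0.621, -0.339, 0.338]
contact_force: [0.7, 0.6, -0.6]
gripper_width: 0.569
clock: 25.12
position: [0.4809, -0.1439, 0.1669]
tcp_rot: [0.454, -0.455, 0.542, -0.541]
contact_force: [-0.4, -0.9, -0.6]
gripper_width: 0.564
clock: 25.95
position: [0.4434, -0.3539, 0.119]
tcp_rot: [0.453, -0.454, 0.542, -0.542]
contact_force: [0.3, 0.2, 0.6]
gripper_width: 0.565
t 25.95 pos [ 443.4 -353.9  119. ] yaw -100.1 tilt -0.00 -0.00 F [0.3 0.2 0.6] w 49.8
after turn ay=-0.1: dx=-2.5 dy=91.0 dz=1.7
```

View pics/t8.png

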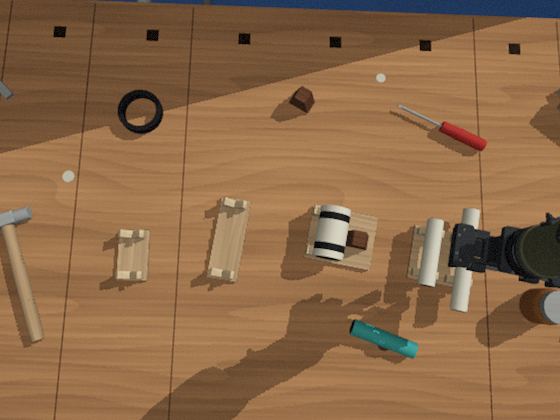

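```bash

python3 -m creep '[{"dx":-2,"dy":4,"dz":1.5,"ax":0,"ay":0,"az":0},{"dx":0,"dy":8,"dz":0,"ax":0,"ay":0,"az":0},{"dx":0,"dy":10,"dz":0,"ax":0,"ay":0,"az":0},{"dx":0,"dy":10,"dz":0,"ax":0,"ay":0,"az":0},{"dx":0,"dy":5,"dz":0,"ax":0,"ay":0,"az":0},{"dx":0,"dy":3,"dz":0,"ax":0,"ay":0,"az":0},{"dx":0,"dy":0,"dz":0,"ax":0,"ay":0,"az":0},{"dx":0,"dy":0,"dz":0,"ax":0,"ay":0,"az":0},{"dx":0,"dy":0,"dz":0,"ax":0,"ay":0,"az":0},{"dx":0,"dy":0,"dz":0,"ax":0,"ay":0,"az":0}]' 50
python3 plan.py 445.5 -351.8 28 -100
python3 - <<'E'
from cyl import *
import math
t=math.radians(-9.4);a=np.array([math.cos(t),math.sin(t)]);n=np.array([-a[1],a[0]])
for c in("top","side"):
    p,d=capture(c);W=cloud(c,d)
    r=cyl(W,(.4903,-.0928),-9.4,.03,.1,.040,zmin=-.0);e=r[0][:2]-[486.7,-114.5];print(c,r,"bed local",(e@a).round(1),(e@n).round(1))
    q=W[...,:2]*1000-[486.7,-114.5];s=q@a;l=q@n;z=W[...,2]
    m=(np.abs(s)<30)&(l<-5)&(l>-60)&(z>.048)&(z<.062)
    print("chock top s",np.percentile(s[m],[2,98]).round(1),"l",np.percentile(l[m],[2,98]).round(1),"z",np.median(z[m]).round(4),m.sum(),rect(W,m))
    print("short",cyl(W,(.458,-.285),-10,.016,.13,.045))
    print("long",cyl(W,(.4455,-.351),-10,.016,.2,.045))
E
```

```text
clock: 26.83
position: [0.4473, -0.3495, 0.0804]
tcp_rot: [-0.455, 0.455, -0.541, 0.542]
contact_force: [0.2, 0.3, 0.3]
gripper_width: 0.565
t 26.83 pos [ 447.3 -349.5   80.4] yaw -100.0 tilt 0.00 -0.00 F [0.2 0.3 0.3] w 49.8
after turn ay=0.0: dx=2.5 dy=52.4 dz=-1.4
top (array([491.7, -90.9,  39.8]), np.float64(-9.6), 'len', np.float64(99.2), 'n', 1627, 'rms', np.float64(1.47)) bed local 1.1 24.1
chock top s [-15.6  13.8] l [-41.2 -16.3] z 0.0535 214 (array([ 481.1, -143. ]), array([26.9, 30.8]), 81.3, 214)
short (array([ 457.9, -285.1,   44.5]), np.float64(-10.2), 'len', np.float64(129.1), 'n', 1072, 'rms', np.float64(1.5))
long (array([ 445.9, -352.1,   44.6]), np.float64(-10.1), 'len', np.float64(198.5), 'n', 1043, 'rms', np.float64(1.44))
side (array([490.4, -90.4,  40.7]), np.float64(-9.7), 'len', np.float64(99.7), 'n', 711, 'rms', np.float64(1.77)) bed local -0.3 24.4
chock top s [-17.3  13.1] l [-40.4 -13.4] z 0.0545 93 (array([ 480.5, -140.5]), array([29.6, 32.3]), 77.8, 93)
short (array([ 457.1, -284.8,   45.6]), np.float64(-10.1), 'len', np.float64(129.4), 'n', 376, 'rms', np.float64(1.88))
long (array([ 444.6, -351.4,   45.8]), np.float64(-10.1), 'len', np.float64(198.6), 'n', 512, 'rms', np.float64(1.99))
```

```bash

python3 -m creep '[{"dx":2.5,"dy":3,"dz":-1.5,"ax":0,"ay":0,"az":0},{"dx":0,"dy":8,"dz":0,"ax":0,"ay":0,"az":0},{"dx":0,"dy":10,"dz":0,"ax":0,"ay":0,"az":0},{"dx":0,"dy":10,"dz":0,"ax":0,"ay":0,"az":0},{"dx":0,"dy":10,"dz":0,"ax":0,"ay":0,"az":0},{"dx":0,"dy":7,"dz":0,"ax":0,"ay":0,"az":0},{"dx":0,"dy":4,"dz":0,"ax":0,"ay":0,"az":0},{"dx":0,"dy":0,"dz":0,"ax":0,"ay":0,"az":0},{"dx":0,"dy":0,"dz":0,"ax":0,"ay":0,"az":0},{"dx":0,"dy":0,"dz":0,"ax":0,"ay":0,"az":0}]' 50
python3 plan.py 445.3 -351.8 28 -100
```

```text
clock: 27.77
position: [0.4454, -0.3517, 0.0283]
tcp_rot: [-0.455, 0.455, -0.541, 0.542]
contact_force: [0.2, 0.4, 0.1]
gripper_width: 0.569
t 27.77 pos [ 445.4 -351.7   28.3] yaw -100.0 tilt 0.00 -0.00 F [0.2 0.4 0.1] w 50.1
after turn ay=0.0: dx=0.1 dy=0.3 dz=-0.1
```

```bash

python3 -m creep '[{"dx":0,"dy":0,"dz":0,"ax":0,"ay":0,"az":0},{"dx":0,"dy":0,"dz":0,"ax":0,"ay":0,"az":0},{"dx":0,"dy":0,"dz":0,"ax":0,"ay":0,"az":0},{"dx":0,"dy":0,"dz":0,"ax":0,"ay":0,"az":0},{"dx":0,"dy":0,"dz":0,"ax":0,"ay":0,"az":0},{"dx":0,"dy":0,"dz":0,"ax":0,"ay":0,"az":0},{"dx":0,"dy":0,"dz":0,"ax":0,"ay":0,"az":0},{"dx":0,"dy":0,"dz":0,"ax":0,"ay":0,"az":0},{"dx":0,"dy":0,"dz":0,"ax":0,"ay":0,"az":0},{"dx":0,"dy":0,"dz":0,"ax":0,"ay":0,"az":0}]' 22
python3 plan.py 445.3 -351.8 28 -100
python3 -m creep '[{"dx":0,"dy":-2,"dz":0,"ax":0,"ay":0,"az":0},{"dx":0,"dy":-5,"dz":0,"ax":0,"ay":0,"az":0},{"dx":0,"dy":-10,"dz":0,"ax":0,"ay":0,"az":0},{"dx":0,"dy":-15,"dz":0,"ax":0,"ay":0,"az":0},{"dx":0,"dy":-20,"dz":0,"ax":0,"ay":0,"az":0},{"dx":0,"dy":-20,"dz":0,"ax":0,"ay":0,"az":0},{"dx":0,"dy":-20,"dz":0,"ax":0,"ay":0,"az":0},{"dx":0,"dy":-20,"dz":0,"ax":0,"ay":0,"az":0},{"dx":0,"dy":-12,"dz":0,"ax":0,"ay":0,"az":0},{"dx":0,"dy":-6,"dz":0,"ax":0,"ay":0,"az":0}]'
python3 plan.py 476.7 112.7 150 -98
python3 - <<'E'
from cyl import *
o,M=R();t=o["position"]
for c in("top","side"):
    p,d=capture(c);W=cloud(c,d);cv2.imwrite(f"pics/{c}9.png",p)
    print("long",cyl(W,t,-10,.016,.2,t[2]+.017,zmin=-.016))
E
```

```text
clock: 28.6
position: [0.4456, -0.3506, 0.0283]
tcp_rot: [0.455, -0.455, 0.542, -0.541]
contact_force: [0.7, 4.5, 5.1]
gripper_width: 0.353
t 28.60 pos [ 445.6 -350.6   28.3] yaw -99.9 tilt 0.00 0.00 F [0.7 4.5 5.1] w 31.1
after turn ay=0.1: dx=1.2 dy=0.3 dz=-0.0
clock: 29.43
position: [0.4456, -0.3529, 0.1606]
tcp_rot: [-0.454, 0.454, -0.54, 0.543]
contact_force: [0.3, 0.0, -1.8]
gripper_width: 0.352
t 29.43 pos [ 445.6 -352.9  160.6] yaw -100.0 tilt 0.00 -0.00 F [ 0.3  0.  -1.8] w 31.0
after turn ay=-2.0: dx=-465.4 dy=10.6 dz=-34.0
long (array([ 446.1, -354.5,  176.7]), np.float64(-10.1), 'len', np.float64(199.2), 'n', 1566, 'rms', np.float64(1.25))
long (array([ 445.2, -354.3,  178.2]), np.float64(-10.2), 'len', np.float64(199.2), 'n', 633, 'rms', np.float64(1.7))
```

View pics/side9.png

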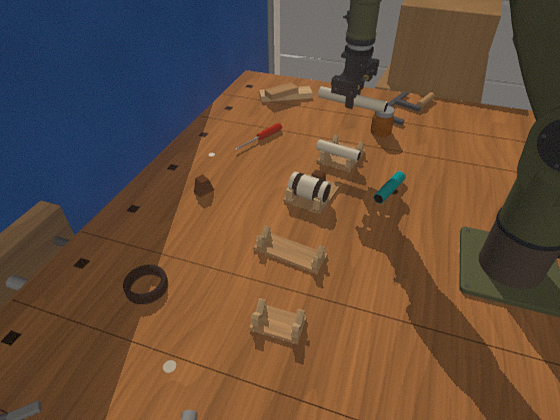

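```bash

python3 -m creep '[{"dx":-8,"dy":0,"dz":0,"ax":0,"ay":-1,"az":0},{"dx":-16,"dy":0,"dz":-2,"ax":0,"ay":-1,"az":0},{"dx":-25,"dy":0,"dz":-2,"ax":0,"ay":0,"az":0},{"dx":-28,"dy":0,"dz":-2,"ax":0,"ay":0,"az":0},{"dx":-28,"dy":0,"dz":-2,"ax":0,"ay":0,"az":0},{"dx":-28,"dy":0,"dz":-2,"ax":0,"ay":0,"az":0},{"dx":-28,"dy":0,"dz":-2,"ax":0,"ay":0,"az":0},{"dx":-28,"dy":0,"dz":-2,"ax":0,"ay":0,"az":0},{"dx":-28,"dy":0,"dz":-2,"ax":0,"ay":0,"az":0},{"dx":-28,"dy":0,"dz":-2,"ax":0,"ay":0,"az":0}]'
python3 -m creep '[{"dx":-28,"dy":0,"dz":-2,"ax":0,"ay":0,"az":0},{"dx":-28,"dy":0,"dz":-2,"ax":0,"ay":0,"az":0},{"dx":-28,"dy":0,"dz":-2,"ax":0,"ay":0,"az":0},{"dx":-28,"dy":0,"dz":-2,"ax":0,"ay":0,"az":0},{"dx":-28,"dy":0,"dz":-2,"ax":0,"ay":0,"az":0},{"dx":-28,"dy":0,"dz":-2,"ax":0,"ay":0,"az":0},{"dx":-24,"dy":0,"dz":-2,"ax":0,"ay":0,"az":0},{"dx":-16,"dy":0,"dz":-1,"ax":0,"ay":0,"az":0},{"dx":-8,"dy":0,"dz":-1,"ax":0,"ay":0,"az":0},{"dx":-3,"dy":0,"dz":0,"ax":0,"ay":0,"az":0}]'
python3 plan.py 476.7 112.7 100 -98
```

```text
clock: 30.37
position: [0.4609, -0.1044, 0.1571]
tcp_rot: [0.464, -0.465, 0.534, -0.533]
contact_force: [0.1, -0.5, -1.8]
gripper_width: 0.355
clock: 31.2
position: [0.4754, 0.1144, 0.1572]
tcp_rot: [0.465, -0.465, 0.533, -0.532]
contact_force: [-0.1, 0.5, -0.7]
gripper_width: 0.358
t 31.20 pos [475.4 114.4 157.2] yaw -97.8 tilt -0.00 0.00 F [-0.1  0.5 -0.7] w 31.5
after turn ay=0.2: dx=1.5 dy=57.2 dz=1.5
```

```bash

python3 -m creep '[{"dx":1,"dy":4,"dz":1.5,"ax":0,"ay":0,"az":0},{"dx":0,"dy":10,"dz":0,"ax":0,"ay":0,"az":0},{"dx":0,"dy":14,"dz":0,"ax":0,"ay":0,"az":0},{"dx":0,"dy":14,"dz":0,"ax":0,"ay":0,"az":0},{"dx":0,"dy":10,"dz":0,"ax":0,"ay":0,"az":0},{"dx":0,"dy":5,"dz":0,"ax":0,"ay":0,"az":0},{"dx":0,"dy":0,"dz":0,"ax":0,"ay":0,"az":0},{"dx":0,"dy":0,"dz":0,"ax":0,"ay":0,"az":0},{"dx":0,"dy":0,"dz":0,"ax":0,"ay":0,"az":0},{"dx":0,"dy":0,"dz":0,"ax":0,"ay":0,"az":0}]'
python3 plan.py 476.7 112.7 28.5 -98
python3 - <<'E'
from cyl import *
o,M=R();t=o["position"]
for c in("top","side"):
    p,d=capture(c);W=cloud(c,d)
    try: print("long",cyl(W,t,-8,.016,.2,t[2]+.017,zmin=-.016))
    except Exception as e: print(c,e)
E
```

```text
clock: 32.03
position: [0.4782, 0.1114, 0.1016]
tcp_rot: [-0.464, 0.464, -0.533, 0.534]
contact_force: [-0.1, 0.4, -0.4]
gripper_width: 0.352
t 32.03 pos [478.2 111.4 101.6] yaw -98.0 tilt 0.00 0.00 F [-0.1  0.4 -0.4] w 31.0
after turn ay=0.0: dx=-1.1 dy=73.1 dz=-1.6
long (array([564.8,  98.3, 119. ]), np.float64(-7.8), 'len', np.float64(26.5), 'n', 56, 'rms', np.float64(0.83))
long (array([478.1, 110.3, 118.9]), np.float64(-7.9), 'len', np.float64(199.8), 'n', 756, 'rms', np.float64(1.34))
```

```bash

python3 -m creep '[{"dx":-1.5,"dy":4,"dz":-1.5,"ax":0,"ay":0,"az":0},{"dx":0,"dy":9,"dz":0,"ax":0,"ay":0,"az":0},{"dx":0,"dy":12,"dz":0,"ax":0,"ay":0,"az":0},{"dx":0,"dy":12,"dz":0,"ax":0,"ay":0,"az":0},{"dx":0,"dy":12,"dz":0,"ax":0,"ay":0,"az":0},{"dx":0,"dy":9,"dz":0,"ax":0,"ay":0,"az":0},{"dx":0,"dy":5,"dz":0,"ax":0,"ay":0,"az":0},{"dx":0,"dy":3,"dz":0,"ax":0,"ay":0,"az":0},{"dx":0,"dy":1,"dz":0,"ax":0,"ay":0,"az":0},{"dx":0,"dy":0,"dz":0,"ax":0,"ay":0,"az":0}]'
python3 -m creep '[{"dx":0,"dy":1,"dz":0,"ax":0,"ay":0,"az":0},{"dx":0,"dy":1,"dz":0,"ax":0,"ay":0,"az":0},{"dx":0,"dy":1,"dz":0,"ax":0,"ay":0,"az":0},{"dx":0,"dy":0,"dz":0,"ax":0,"ay":0,"az":0},{"dx":0,"dy":0,"dz":0,"ax":0,"ay":0,"az":0},{"dx":0,"dy":0,"dz":0,"ax":0,"ay":0,"az":0},{"dx":0,"dy":0,"dz":0,"ax":0,"ay":0,"az":0},{"dx":0,"dy":0,"dz":0,"ax":0,"ay":0,"az":0},{"dx":0,"dy":0,"dz":0,"ax":0,"ay":0,"az":0},{"dx":0,"dy":0,"dz":0,"ax":0,"ay":0,"az":0}]'
python3 plan.py 476.7 112.7 28.5 -98
```

```text
clock: 32.97
position: [0.4765, 0.1132, 0.034]
tcp_rot: [-0.464, 0.464, -0.533, 0.534]
contact_force: [-0.4, -0.4, -1.3]
gripper_width: 0.356
clock: 33.8
position: [0.4764, 0.1131, 0.031]
tcp_rot: [-0.464, 0.464, -0.534, 0.534]
contact_force: [0.2, 0.2, -1.4]
gripper_width: 0.35
t 33.80 pos [476.4 113.1  31. ] yaw -98.0 tilt -0.00 -0.00 F [ 0.2  0.2 -1.4] w 30.8
after turn ay=0.0: dx=0.4 dy=2.5 dz=0.3
```

```bash

python3 -m creep '[{"dx":0,"dy":0.5,"dz":0,"ax":0,"ay":0,"az":0},{"dx":0,"dy":0.5,"dz":0,"ax":0,"ay":0,"az":0},{"dx":0,"dy":0.5,"dz":0,"ax":0,"ay":0,"az":0},{"dx":0,"dy":0.5,"dz":0,"ax":0,"ay":0,"az":0},{"dx":0,"dy":0.5,"dz":0,"ax":0,"ay":0,"az":0},{"dx":0,"dy":0,"dz":0,"ax":0,"ay":0,"az":0},{"dx":0,"dy":0,"dz":0,"ax":0,"ay":0,"az":0},{"dx":0,"dy":0,"dz":0,"ax":0,"ay":0,"az":0},{"dx":0,"dy":0,"dz":0,"ax":0,"ay":0,"az":0},{"dx":0,"dy":0,"dz":0,"ax":0,"ay":0,"az":0}]'
python3 plan.py 476.7 112.7 28.5 -98
```

```text
clock: 34.63
position: [0.4768, 0.114, 0.0288]
tcp_rot: [0.465, -0.464, 0.533, -0.533]
contact_force: [-0.9, 2.0, 5.2]
gripper_width: 0.349
t 34.63 pos [476.8 114.   28.8] yaw -97.9 tilt 0.00 0.00 F [-0.9  2.   5.2] w 30.7
after turn ay=0.1: dx=1.3 dy=0.3 dz=0.1
```

```bash

python3 -m creep '[{"dx":0,"dy":0,"dz":0,"ax":0,"ay":0,"az":0},{"dx":0,"dy":0,"dz":0,"ax":0,"ay":0,"az":0},{"dx":0,"dy":0,"dz":0,"ax":0,"ay":0,"az":0},{"dx":0,"dy":0,"dz":0,"ax":0,"ay":0,"az":0},{"dx":0,"dy":0,"dz":0,"ax":0,"ay":0,"az":0},{"dx":0,"dy":0,"dz":0,"ax":0,"ay":0,"az":0},{"dx":0,"dy":0,"dz":0,"ax":0,"ay":0,"az":0},{"dx":0,"dy":0,"dz":0,"ax":0,"ay":0,"az":0},{"dx":0,"dy":-3,"dz":0,"ax":0,"ay":0,"az":0},{"dx":0,"dy":-6,"dz":0,"ax":0,"ay":0,"az":0}]' 50
python3 -m creep '[{"dx":0,"dy":-12,"dz":0,"ax":0,"ay":0,"az":0},{"dx":0,"dy":-16,"dz":0,"ax":0,"ay":0,"az":0},{"dx":0,"dy":-20,"dz":0,"ax":0,"ay":0,"az":0},{"dx":0,"dy":-20,"dz":0,"ax":0,"ay":0,"az":0},{"dx":0,"dy":-20,"dz":0,"ax":0,"ay":0,"az":0},{"dx":0,"dy":-16,"dz":0,"ax":0,"ay":0,"az":0},{"dx":0,"dy":-10,"dz":0,"ax":0,"ay":0,"az":0},{"dx":0,"dy":-4,"dz":0,"ax":0,"ay":0,"az":0},{"dx":0,"dy":0,"dz":0,"ax":0,"ay":0,"az":0},{"dx":0,"dy":0,"dz":0,"ax":0,"ay":0,"az":0}]'
python3 plan.py 457.5 -285 110 -100
python3 - <<'E'
from cyl import *
p,d=capture("side");W=cloud("side",d);cv2.imwrite("pics/s10.png",cv2.resize(p[200:350,220:360],None,fx=4,fy=4))
r=cyl(W,(.4767,.1127),-8,.016,.2,.045,zmin=-.005);print(r)
t=np.radians(-8);e=r[0][:2]-[476.7,112.7];print(e@[np.cos(t),np.sin(t)],e@[-np.sin(t),np.cos(t)])
E
```

```text
clock: 35.47
position: [0.476, 0.1131, 0.0374]
tcp_rot: [0.464, -0.464, 0.534, -0.533]
contact_force: [0.9, 0.6, 0.2]
gripper_width: 0.566
clock: 36.3
position: [0.4762, 0.1132, 0.1555]
tcp_rot: [0.464, -0.464, 0.534, -0.533]
contact_force: [0.8, 0.3, -0.6]
gripper_width: 0.565
t 36.30 pos [476.2 113.2 155.5] yaw -98.0 tilt -0.00 -0.00 F [ 0.8  0.3 -0.6] w 49.8
after turn ay=2.0: dx=395.4 dy=45.5 dz=50.7
(array([476.5, 113.3,  45.7]), np.float64(-8.1), 'len', np.float64(198.6), 'n', 1172, 'rms', np.float64(1.32))
-0.2815574743243413 0.5663262210529251
```

View pics/s10.png

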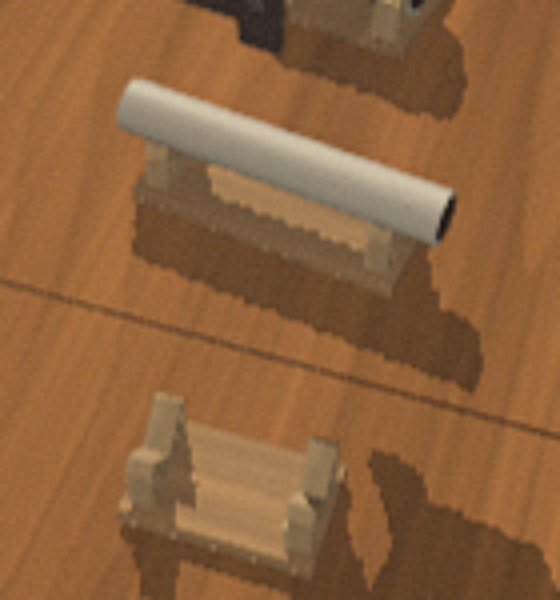

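The long tube lies seated in its cradle, crop (290,160), and is centred within 1 mm. Next is the short tube.

```bash

python3 -m creep '[{"dx":12,"dy":0,"dz":2,"ax":0,"ay":1,"az":0},{"dx":22,"dy":0,"dz":3,"ax":0,"ay":1,"az":0},{"dx":30,"dy":0,"dz":4,"ax":0,"ay":0,"az":0},{"dx":30,"dy":0,"dz":4,"ax":0,"ay":0,"az":0},{"dx":30,"dy":0,"dz":4,"ax":0,"ay":0,"az":0},{"dx":30,"dy":0,"dz":4,"ax":0,"ay":0,"az":0},{"dx":30,"dy":0,"dz":4,"ax":0,"ay":0,"az":0},{"dx":30,"dy":0,"dz":4,"ax":0,"ay":0,"az":0},{"dx":30,"dy":0,"dz":4,"ax":0,"ay":0,"az":0},{"dx":30,"dy":0,"dz":4,"ax":0,"ay":0,"az":0}]' 50
python3 -m creep '[{"dx":30,"dy":0,"dz":4,"ax":0,"ay":0,"az":0},{"dx":28,"dy":0,"dz":4,"ax":0,"ay":0,"az":0},{"dx":24,"dy":5,"dz":4,"ax":0,"ay":0,"az":0},{"dx":20,"dy":10,"dz":2,"ax":0,"ay":0,"az":0},{"dx":13,"dy":15,"dz":0,"ax":0,"ay":0,"az":0},{"dx":6,"dy":10,"dz":0,"ax":0,"ay":0,"az":0},{"dx":0,"dy":5,"dz":0,"ax":0,"ay":0,"az":0},{"dx":0,"dy":0,"dz":0,"ax":0,"ay":0,"az":0},{"dx":0,"dy":0,"dz":0,"ax":0,"ay":0,"az":0},{"dx":0,"dy":0,"dz":0,"ax":0,"ay":0,"az":0}]'
python3 plan.py 457.5 -285 28 -100
```

```text
clock: 37.18
position: [0.4649, -0.1655, 0.1548]
tcp_rot: [0.454, -0.455, 0.542, -0.541]
contact_force: [0.7, 0.7, -0.6]
gripper_width: 0.567
clock: 38.02
position: [0.4597, -0.2835, 0.1109]
tcp_rot: [0.455, -0.455, 0.541, -0.541]
contact_force: [-0.1, 1.1, 0.1]
gripper_width: 0.568
t 38.02 pos [ 459.7 -283.5  110.9] yaw -99.9 tilt 0.00 0.00 F [-0.1  1.1  0.1] w 50.0
after turn ay=0.1: dx=1.9 dy=82.9 dz=-1.9
```

```bash

python3 -m creep '[{"dx":1.9,"dy":5,"dz":-2,"ax":0,"ay":0,"az":0},{"dx":0,"dy":12,"dz":0,"ax":0,"ay":0,"az":0},{"dx":0,"dy":15,"dz":0,"ax":0,"ay":0,"az":0},{"dx":0,"dy":15,"dz":0,"ax":0,"ay":0,"az":0},{"dx":0,"dy":15,"dz":0,"ax":0,"ay":0,"az":0},{"dx":0,"dy":12,"dz":0,"ax":0,"ay":0,"az":0},{"dx":0,"dy":6,"dz":0,"ax":0,"ay":0,"az":0},{"dx":0,"dy":3,"dz":0,"ax":0,"ay":0,"az":0},{"dx":0,"dy":0,"dz":0,"ax":0,"ay":0,"az":0},{"dx":0,"dy":0,"dz":0,"ax":0,"ay":0,"az":0}]' 50
python3 plan.py 457.5 -285 28 -100
```

```text
clock: 38.85
position: [0.4571, -0.2864, 0.028]
tcp_rot: [-0.455, 0.455, -0.541, 0.542]
contact_force: [-0.3, -0.2, -0.2]
gripper_width: 0.566
t 38.85 pos [ 457.1 -286.4   28. ] yaw -100.0 tilt 0.00 -0.00 F [-0.3 -0.2 -0.2] w 49.9
after turn ay=0.0: dx=-1.4 dy=-0.0 dz=0.2
```

```bash

python3 -m creep '[{"dx":-1.4,"dy":0,"dz":0,"ax":0,"ay":0,"az":0},{"dx":0,"dy":0,"dz":0,"ax":0,"ay":0,"az":0},{"dx":0,"dy":0,"dz":0,"ax":0,"ay":0,"az":0},{"dx":0,"dy":0,"dz":0,"ax":0,"ay":0,"az":0},{"dx":0,"dy":0,"dz":0,"ax":0,"ay":0,"az":0},{"dx":0,"dy":0,"dz":0,"ax":0,"ay":0,"az":0},{"dx":0,"dy":0,"dz":0,"ax":0,"ay":0,"az":0},{"dx":0,"dy":0,"dz":0,"ax":0,"ay":0,"az":0},{"dx":0,"dy":0,"dz":0,"ax":0,"ay":0,"az":0},{"dx":0,"dy":0,"dz":0,"ax":0,"ay":0,"az":0}]' 22
python3 -m creep '[{"dx":0,"dy":-2,"dz":0,"ax":0,"ay":0,"az":0},{"dx":0,"dy":-5,"dz":0,"ax":0,"ay":0,"az":0},{"dx":0,"dy":-10,"dz":0,"ax":0,"ay":0,"az":0},{"dx":0,"dy":-15,"dz":0,"ax":0,"ay":0,"az":0},{"dx":0,"dy":-20,"dz":0,"ax":0,"ay":0,"az":0},{"dx":0,"dy":-20,"dz":0,"ax":0,"ay":0,"az":0},{"dx":0,"dy":-20,"dz":0,"ax":0,"ay":0,"az":0},{"dx":0,"dy":-20,"dz":0,"ax":0,"ay":0,"az":0},{"dx":0,"dy":-12,"dz":0,"ax":0,"ay":0,"az":0},{"dx":0,"dy":-6,"dz":0,"ax":0,"ay":0,"az":0}]'
python3 plan.py 438.6 300.7 150 -89
python3 - <<'E'
from cyl import *
o,M=R();t=o["position"]
for c in("top","side"):
    p,d=capture(c);W=cloud(c,d)
    print("short",cyl(W,t,-10,.016,.13,t[2]+.017,zmin=-.016))
E
```

```text
clock: 39.68
position: [0.4577, -0.2836, 0.028]
tcp_rot: [0.455, -0.454, 0.541, -0.541]
contact_force: [0.7, 4.8, 6.3]
gripper_width: 0.353
clock: 40.52
position: [0.4575, -0.2861, 0.16]
tcp_rot: [-0.455, 0.454, -0.54, 0.543]
contact_force: [0.7, -0.0, -1.9]
gripper_width: 0.352
t 40.52 pos [ 457.5 -286.1  160. ] yaw -100.0 tilt 0.00 -0.00 F [ 0.7 -0.  -1.9] w 31.0
after turn ay=-11.0: dx=-587.0 dy=10.0 dz=-8.6
short (array([ 457.8, -287.7,  176.6]), np.float64(-10.2), 'len', np.float64(130.0), 'n', 670, 'rms', np.float64(1.25))
short (array([ 457. , -287.5,  178.2]), np.float64(-9.9), 'len', np.float64(129.6), 'n', 368, 'rms', np.float64(1.73))
```

```bash

python3 -m creep '[{"dx":0,"dy":0,"dz":0,"ax":0,"ay":-2,"az":0},{"dx":0,"dy":0,"dz":0,"ax":0,"ay":-3,"az":0},{"dx":0,"dy":0,"dz":0,"ax":0,"ay":-3,"az":0},{"dx":0,"dy":0,"dz":0,"ax":0,"ay":-2,"az":0},{"dx":-8,"dy":0,"dz":0,"ax":0,"ay":-1,"az":0},{"dx":-18,"dy":0,"dz":0,"ax":0,"ay":0,"az":0},{"dx":-25,"dy":0,"dz":-1,"ax":0,"ay":0,"az":0},{"dx":-28,"dy":0,"dz":-1,"ax":0,"ay":0,"az":0},{"dx":-28,"dy":0,"dz":-1,"ax":0,"ay":0,"az":0},{"dx":-28,"dy":0,"dz":-1,"ax":0,"ay":0,"az":0}]'
python3 -m creep '[{"dx":-30,"dy":0,"dz":-1,"ax":0,"ay":0,"az":0},{"dx":-30,"dy":0,"dz":-1,"ax":0,"ay":0,"az":0},{"dx":-30,"dy":0,"dz":-1,"ax":0,"ay":0,"az":0},{"dx":-30,"dy":0,"dz":-1,"ax":0,"ay":0,"az":0},{"dx":-30,"dy":0,"dz":0,"ax":0,"ay":0,"az":0},{"dx":-30,"dy":0,"dz":0,"ax":0,"ay":0,"az":0},{"dx":-30,"dy":0,"dz":0,"ax":0,"ay":0,"az":0},{"dx":-30,"dy":0,"dz":0,"ax":0,"ay":0,"az":0},{"dx":-30,"dy":0,"dz":0,"ax":0,"ay":0,"az":0},{"dx":-30,"dy":0,"dz":0,"ax":0,"ay":0,"az":0}]'
python3 -m creep '[{"dx":-30,"dy":0,"dz":0,"ax":0,"ay":0,"az":0},{"dx":-30,"dy":0,"dz":0,"ax":0,"ay":0,"az":0},{"dx":-28,"dy":0,"dz":0,"ax":0,"ay":0,"az":0},{"dx":-24,"dy":0,"dz":0,"ax":0,"ay":0,"az":0},{"dx":-18,"dy":0,"dz":0,"ax":0,"ay":0,"az":0},{"dx":-10,"dy":0,"dz":0,"ax":0,"ay":0,"az":0},{"dx":-5,"dy":0,"dz":0,"ax":0,"ay":0,"az":0},{"dx":0,"dy":0,"dz":0,"ax":0,"ay":0,"az":0},{"dx":0,"dy":0,"dz":0,"ax":0,"ay":0,"az":0},{"dx":0,"dy":0,"dz":0,"ax":0,"ay":0,"az":0}]'
python3 plan.py 438.6 300.7 100 -89
```

```text
clock: 41.45
position: [0.4501, -0.1482, 0.1571]
tcp_rot: [-0.504, 0.505, -0.496, 0.495]
contact_force: [0.9, 0.6, -0.9]
gripper_width: 0.351
clock: 42.28
position: [0.4403, 0.1518, 0.1571]
tcp_rot: [-0.504, 0.505, -0.495, 0.495]
contact_force: [0.4, 0.2, -0.9]
gripper_width: 0.356
clock: 43.12
position: [0.4388, 0.293, 0.1574]
tcp_rot: [-0.503, 0.504, -0.496, 0.496]
contact_force: [0.9, -0.8, -1.2]
gripper_width: 0.348
t 43.12 pos [438.8 293.  157.4] yaw -89.1 tilt -0.00 -0.00 F [ 0.9 -0.8 -1.2] w 30.6
after turn ay=-0.1: dx=-7.7 dy=57.4 dz=-0.1
```

```bash

python3 -m creep '[{"dx":-4,"dy":4,"dz":0,"ax":0,"ay":0,"az":0},{"dx":-4,"dy":10,"dz":0,"ax":0,"ay":0,"az":0},{"dx":0,"dy":14,"dz":0,"ax":0,"ay":0,"az":0},{"dx":0,"dy":14,"dz":0,"ax":0,"ay":0,"az":0},{"dx":0,"dy":10,"dz":0,"ax":0,"ay":0,"az":0},{"dx":0,"dy":5,"dz":0,"ax":0,"ay":0,"az":0},{"dx":0,"dy":0,"dz":0,"ax":0,"ay":0,"az":0},{"dx":0,"dy":0,"dz":0,"ax":0,"ay":0,"az":0},{"dx":0,"dy":0,"dz":0,"ax":0,"ay":0,"az":0},{"dx":0,"dy":0,"dz":0,"ax":0,"ay":0,"az":0}]'
python3 plan.py 438.6 300.7 28.5 -89
python3 - <<'E'
from cyl import *
o,M=R();t=o["position"]
for c in("top","side"):
    p,d=capture(c);W=cloud(c,d);cv2.imwrite(f"pics/{c}11.png",p)
    try: print("short",cyl(W,t,1,.016,.13,t[2]+.017,zmin=-.016))
    except Exception as e: print(c,e)
    z=W[...,2]
    if c=="side":
        m=(np.abs(W[...,0]-.4386)<.07)&(np.abs(W[...,1]-.3)<.05)
        print("board",rect(W,m&(z>.005)&(z<.016)),"V",rect(W,m&(z>.035)&(z<.05)))
E
```

```text
clock: 43.95
position: [0.439, 0.3031, 0.1011]
tcp_rot: [0.505, -0.504, 0.495, -0.496]
contact_force: [0.6, -0.1, -0.8]
gripper_width: 0.353
t 43.95 pos [439.  303.1 101.1] yaw -89.0 tilt 0.00 0.00 F [ 0.6 -0.1 -0.8] w 31.1
after turn ay=0.0: dx=2.4 dy=72.6 dz=-0.5
short (array([439.8, 301.9, 117.8]), np.float64(0.9), 'len', np.float64(130.4), 'n', 737, 'rms', np.float64(1.31))
short (array([439. , 302.2, 118.6]), np.float64(1.0), 'len', np.float64(130.2), 'n', 521, 'rms', np.float64(1.19))
board (array([440.2, 303.5]), array([100.4,  61.1]), 0.3, 936) V (array([440.3, 303. ]), array([94.7, 47.7]), 1.4, 126)
```

```bash

python3 -m creep '[{"dx":0.5,"dy":4,"dz":0,"ax":0,"ay":0,"az":0},{"dx":0,"dy":9,"dz":0,"ax":0,"ay":0,"az":0},{"dx":0,"dy":12,"dz":0,"ax":0,"ay":0,"az":0},{"dx":0,"dy":12,"dz":0,"ax":0,"ay":0,"az":0},{"dx":0,"dy":12,"dz":0,"ax":0,"ay":0,"az":0},{"dx":0,"dy":9,"dz":0,"ax":0,"ay":0,"az":0},{"dx":0,"dy":5,"dz":0,"ax":0,"ay":0,"az":0},{"dx":0,"dy":3,"dz":0,"ax":0,"ay":0,"az":0},{"dx":0,"dy":1,"dz":0,"ax":0,"ay":0,"az":0},{"dx":0,"dy":0,"dz":0,"ax":0,"ay":0,"az":0}]'
python3 -m creep '[{"dx":0,"dy":1,"dz":0,"ax":0,"ay":0,"az":0},{"dx":0,"dy":1,"dz":0,"ax":0,"ay":0,"az":0},{"dx":0,"dy":1,"dz":0,"ax":0,"ay":0,"az":0},{"dx":0,"dy":0.5,"dz":0,"ax":0,"ay":0,"az":0},{"dx":0,"dy":0.5,"dz":0,"ax":0,"ay":0,"az":0},{"dx":0,"dy":0,"dz":0,"ax":0,"ay":0,"az":0},{"dx":0,"dy":0,"dz":0,"ax":0,"ay":0,"az":0},{"dx":0,"dy":0,"dz":0,"ax":0,"ay":0,"az":0},{"dx":0,"dy":0,"dz":0,"ax":0,"ay":0,"az":0},{"dx":0,"dy":0,"dz":0,"ax":0,"ay":0,"az":0}]'
python3 plan.py 438.6 300.7 28.5 -89
```

```text
clock: 44.88
position: [0.4387, 0.3024, 0.0335]
tcp_rot: [0.505, -0.504, 0.495, -0.496]
contact_force: [0.1, -0.3, -1.0]
gripper_width: 0.35
clock: 45.72
position: [0.4386, 0.3024, 0.0295]
tcp_rot: [0.505, -0.504, 0.495, -0.495]
contact_force: [-0.2, 0.2, -1.8]
gripper_width: 0.35
t 45.72 pos [438.6 302.4  29.5] yaw -89.0 tilt 0.00 -0.00 F [-0.2  0.2 -1.8] w 30.8
after turn ay=0.0: dx=1.7 dy=1.0 dz=-0.1
```

```bash

python3 -m creep '[{"dx":0,"dy":0.5,"dz":0,"ax":0,"ay":0,"az":0},{"dx":0,"dy":0.5,"dz":0,"ax":0,"ay":0,"az":0},{"dx":0,"dy":0.5,"dz":0,"ax":0,"ay":0,"az":0},{"dx":0,"dy":0,"dz":0,"ax":0,"ay":0,"az":0},{"dx":0,"dy":0,"dz":0,"ax":0,"ay":0,"az":0},{"dx":0,"dy":0,"dz":0,"ax":0,"ay":0,"az":0},{"dx":0,"dy":0,"dz":0,"ax":0,"ay":0,"az":0},{"dx":0,"dy":0,"dz":0,"ax":0,"ay":0,"az":0},{"dx":0,"dy":0,"dz":0,"ax":0,"ay":0,"az":0},{"dx":0,"dy":0,"dz":0,"ax":0,"ay":0,"az":0}]'
python3 plan.py 438.6 300.7 28.5 -89
```

```text
clock: 46.55
position: [0.4388, 0.3031, 0.0282]
tcp_rot: [0.505, -0.504, 0.495, -0.495]
contact_force: [0.1, 3.4, 3.9]
gripper_width: 0.355
t 46.55 pos [438.8 303.1  28.2] yaw -88.9 tilt 0.00 0.00 F [0.1 3.4 3.9] w 31.2
after turn ay=0.1: dx=2.4 dy=-0.3 dz=-0.2
```

```bash

python3 -m creep '[{"dx":0,"dy":0,"dz":0,"ax":0,"ay":0,"az":0},{"dx":0,"dy":0,"dz":0,"ax":0,"ay":0,"az":0},{"dx":0,"dy":0,"dz":0,"ax":0,"ay":0,"az":0},{"dx":0,"dy":0,"dz":0,"ax":0,"ay":0,"az":0},{"dx":0,"dy":0,"dz":0,"ax":0,"ay":0,"az":0},{"dx":0,"dy":0,"dz":0,"ax":0,"ay":0,"az":0},{"dx":0,"dy":0,"dz":0,"ax":0,"ay":0,"az":0},{"dx":0,"dy":0,"dz":0,"ax":0,"ay":0,"az":0},{"dx":0,"dy":-3,"dz":0,"ax":0,"ay":0,"az":0},{"dx":0,"dy":-6,"dz":0,"ax":0,"ay":0,"az":0}]' 50
python3 -m creep '[{"dx":0,"dy":-12,"dz":0,"ax":0,"ay":0,"az":0},{"dx":0,"dy":-20,"dz":0,"ax":0,"ay":0,"az":0},{"dx":0,"dy":-25,"dz":0,"ax":0,"ay":0,"az":0},{"dx":0,"dy":-25,"dz":0,"ax":0,"ay":0,"az":0},{"dx":0,"dy":-25,"dz":0,"ax":0,"ay":0,"az":0},{"dx":0,"dy":-25,"dz":0,"ax":0,"ay":0,"az":0},{"dx":0,"dy":-20,"dz":0,"ax":0,"ay":0,"az":0},{"dx":0,"dy":-10,"dz":0,"ax":0,"ay":0,"az":0},{"dx":0,"dy":-4,"dz":0,"ax":0,"ay":0,"az":0},{"dx":0,"dy":0,"dz":0,"ax":0,"ay":0,"az":0}]'
python3 - <<'E'
from cyl import *
import math
t=math.radians(-9.4);a=np.array([math.cos(t),math.sin(t)]);n=np.array([-a[1],a[0]])
for c in("top","side"):
    p,d=capture(c);W=cloud(c,d);cv2.imwrite(f"pics/{c}12.png",p)
    def tr(nm,*k,**kw):
        try:
            r=cyl(W,*k,**kw);print(c,nm,r);return r
        except Exception as e: print(c,nm,e)
    r=tr("fat",(.4907,-.0907),-9.4,.03,.1,.040,zmin=-.0)
    if r: e=r[0][:2]-[486.7,-114.5];print(" bed local",(e@a).round(1),(e@n).round(1))
    tr("long",(.4767,.1127),-8,.016,.2,.045);tr("short",(.439,.302),1,.016,.13,.045)
    q=W[...,:2]*1000-[486.7,-114.5];s=q@a;l=q@n;z=W[...,2]
    m=(np.abs(s)<30)&(l<-5)&(l>-60)&(z>.048)&(z<.062)
    if m.sum(): print(" chock top s",np.percentile(s[m],[2,98]).round(1),"l",np.percentile(l[m],[2,98]).round(1),"z",np.median(z[m]).round(4),rect(W,m))
E
```

```text
clock: 47.38
position: [0.4382, 0.3021, 0.0368]
tcp_rot: [-0.504, 0.505, -0.496, 0.495]
contact_force: [-0.5, -0.4, 0.7]
gripper_width: 0.566
clock: 48.22
position: [0.4387, 0.3026, 0.2039]
tcp_rot: [0.505, -0.504, 0.495, -0.496]
contact_force: [-0.3, -0.1, -0.1]
gripper_width: 0.566
top fat (array([491.7, -91. ,  39.7]), np.float64(-9.6), 'len', np.float64(99.6), 'n', 1637, 'rms', np.float64(1.52))
 bed local 1.1 24.0
top long (array([477.8, 112.8,  44.7]), np.float64(-8.1), 'len', np.float64(198.0), 'n', 1698, 'rms', np.float64(1.27))
top short (array([393.7, 301.4,  44.9]), np.float64(0.7), 'len', np.float64(38.8), 'n', 362, 'rms', np.float64(1.55))
 chock top s [-15.7  13.6] l [-41.6 -16.5] z 0.0537 (array([ 481. , -143.3]), array([26.9, 30.6]), 79.3, 219)
side fat (array([457.1, -84.5,  40.6]), np.float64(-10.5), 'len', np.float64(32.9), 'n', 202, 'rms', np.float64(2.1))
 bed local -34.1 24.8
side long (array([476.5, 113.8,  45.7]), np.float64(-7.8), 'len', np.float64(199.0), 'n', 515, 'rms', np.float64(1.34))
side short (array([438.9, 302.5,  45.6]), np.float64(0.8), 'len', np.float64(129.8), 'n', 1079, 'rms', np.float64(1.13))
 chock top s [-17.2  12.4] l [-40.1 -15.4] z 0.055 (array([ 480.3, -141.7]), array([26.7, 31.2]), 77.1, 81)
```

View pics/top12.png

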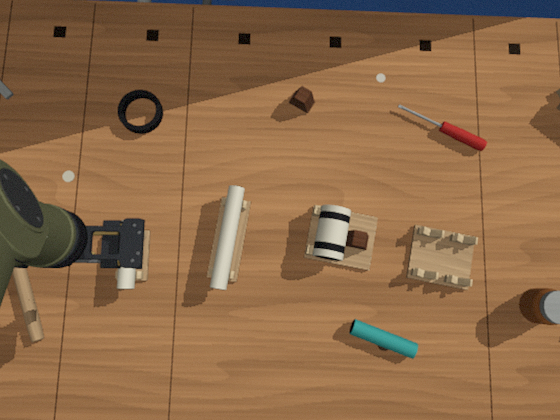

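View pics/side12.png

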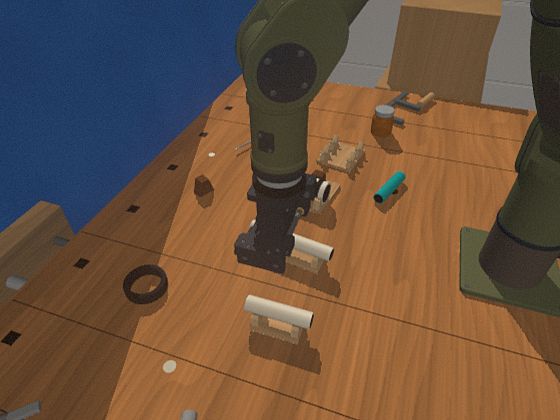

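The top view shows the fat tube at (233,332) with the chock at (240,357) beside it, and the long tube at (238,227). The side view shows the short tube at (312,279) seated in its cradle. Handing in.

```bash
python3 -c "
from h import *
print(ticket.close_job())"
```

```text
the job is handed in; nothing more can be done
None
```

The job is done and handed in at about 48 s of the 125 s. I laid the fat tube on the bed, set the near chock (the one closest to the base) beside it, then laid the long and the short tube in their cradles. I never touched the turquoise tube, the second chock, the jar, the screwdriver, the tape roll or the hammer.

| Item | Last measured position |
|---|---|
| Fat tube | about 1 mm off centre along the bed, at the bed's y ≈ +24 mm, z 40 mm |
| Chock | centre at the bed's y ≈ -29 mm, about 1 mm off centre along x, upright on the bed; gap about 5–6 mm |
| Long tube | within about 1 mm of the cradle centre, z ≈ 45 mm |
| Short tube | x within about 1 mm, y about 1 mm beyond my cradle estimate, z ≈ 45 mm |

- **Fat tube shift:** I set it down at y ≈ +21 mm, and it moved about 3 mm to the posts while I placed and released the chock. I don't know what moved it.
- **Partial readings:** the arm hid part of the short tube from the top camera and part of the fat tube from the side camera in the last pictures. Each of those readings therefore rests on the other camera.
- **Camera disagreement:** the two cameras differed by up to about 2–3 mm on the short cradle's position.
- **Forces:** readings at the end of each move stayed at or below about 12 N; the highest came as the chock touched the bed.

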